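# Load a carrier basket with chamber slides, swing its bail arms in and stack the top basket

### The arm

A 7-joint arm with a two-finger parallel gripper is mounted at the origin on the work surface. World frame = base frame: x ahead of the robot, y to its left, z up, the work surface at z = 0. Lengths are in m, angles in rad, forces in N, time in s.
With the tool pointing down it reaches from about 0.425 to 0.875 m from the base axis. Payload 4.7 kg.
Tool frame: the origin (TCP) lies on the centre line of the jaws, within the pads' length; the fingertips stand 14 mm ahead of it and the grasp point (between the pads) lies 5 mm behind it; z points along the fingers, x is the direction in which the jaws open and shut, and the axes are right-handed (so a half turn about z gives the same grasp; the last joint's range is limited). The gripper opens to 87 mm and grips with 3 to 60 N. Pads are 19 mm wide; open, the fingers measure 117 mm over their backs; the gripper's body (75 mm by 190 mm) begins 51 mm behind the grasp point.
Start: joints at [1.336, 0.321, -0.07, 1.45, 0.023, 1.371, -0.057], TCP at [0.16, -0.63, 0.237] pointing down, gripper open.
Joint ranges: [-2.86, 2.86], [-0.3, 2.09], [-1.38, 1.24], [0.06, 2.45], [-1.56, 4.7], [0.09, 2.05], [-2.69, 2.69]. Speed limits (rad/s): [2.57, 2.57, 3.14, 3.14, 3.14, 3.14, 3.14].

### API

Orientations are given as a rotation vector (axis times angle).
In Python, from bench import ctrl gives the robot as it stands.
- The arm moves only by the tool drive_tool, never from a script. Its argument "rows" is a list that holds one entry, the list of rows, each a list of 5 numbers: the shift along the tool's x, y, z scaled (see below), then the turn about the tool's z scaled (see below), then the closure in counts, from 0 (fully open) to 255 (shut). In form: [[[dx, dy, dz, spin, jaw], ...]]. A call has 1 to 20 rows; each row is the pose to reach, as a shift and turn from the pose commanded when the call began, along the tool's axes at that moment, turning the shorter way round; what a row does not reach only later rows make up. The controller multiplies each number of a shift by 300 mm and each number of a turn by pi rad. A row lasts 1/8 s, in which the tool goes at most 62.5 mm and 10.7 degrees, less where a joint would pass 70% of its speed; a pose out of reach is approached as far as the arm can. A call with a number of a shift or a turn outside -1 to 1 is refused whole. A call with a gripper value outside its range is refused whole. The fingers move at their own pace and stop on an object; "grip_force" is the grip in N (left out, the last holds). Time passes only in rows, so rows that repeat a pose let the fingers close. It gives the time, the measured TCP pose, the force and the opening at its end, in the units of the state.
- ctrl.get_state(): the state, without advancing time (a new reading comes with each control period).
- ctrl.get_image(name): name is "side" or "top"; returns a dict with "img" (420x560x3 uint8, blue, green, red), "camera_matrix" (3x3 intrinsics, pixels), "R" (3x3) and "t" (3): a world point X has camera coordinates R X + t. Camera axes: x right, y down, z forward; pixel columns grow to the right and rows downward; lengths in m; the calibration is good to about 2 mm. A picture is of the moment at which its call begins. There is no depth.
- ctrl.close_job(): hands the job in, once; it reports no verdict.
The state is a dict: "time": time; "joint_positions": joint angles; "qd": joint speeds; "joint_torque": joint torques, N m; "position": TCP position; "tool_rot": TCP orientation; "ft_force": force on the tool from outside, world axes, zero at the start; "torque": the same for the moment, N m; "grip_width": opening from 0.0 (shut) to 1.0 (fully open).
Only numpy, scipy, OpenCV 4.12 (cv2) and the standard library are available. Lean on these libraries where they do the work, as an engineer would, in place of code of your own. Each camera call takes 0.05 s, during which the arm holds its last target.

### The job

Get today's chamber slides ready to go back to the incubator. First swing both red bail arms of the open carrier basket right out, clear of its opening, then lay every white chamber slide right way up and squarely across the two blue rails in that basket. Once all are in, swing both bail arms fully back in and stack the basket with the black handle centred and squared on the two bars, without disturbing the oil bottle, the lens case or the tip box.

Things in the scene. Friction and masses are not known exactly. Their poses are not given: they have to be found in the camera images.
- basket: carrier basket, steel, open top, screwed down; 130 (x) x 235 (y) x 50 mm high, walls and floor 3 mm. Origin: centre of the underside, z up. Inside, two blue rails run along y at x = -25 and +25 mm, 6 mm wide, 225 mm long, tops 20 mm above the origin: slides lie across both, long side along x; room for four at a pitch of 51 mm. Two red bail arms hinge near its ends
- bail_a (a joint): angle (rad) of the red bail arm at the basket's +y end, a U of 6 mm rod with 50 mm legs outside the long walls: 0 = fully in, level across the opening, bar 56 mm from the basket's centre; 1.57 = upright; 3.4 = fully out on its stop, beyond the +y wall, bar 154 mm from the centre, 13 mm below the hinge. Light friction (under 1 N at the bar) holds it anywhere; starts at 0 to 0.5
- bail_b (a joint): angle (rad) of the red bail arm at the basket's -y end, a U of 6 mm rod with 50 mm legs outside the long walls: 0 = fully in, level across the opening, bar 56 mm from the basket's centre; 1.57 = upright; 3.4 = fully out on its stop, beyond the -y wall, bar 154 mm from the centre, 13 mm below the hinge. Light friction (under 1 N at the bar) holds it anywhere; starts at 0 to 0.5
- bail_a_bar (a point): middle of the bar of bail arm a (6 mm round red rod along the basket's x, 139 mm long): the place to pinch or hook it
- bail_b_bar (a point): middle of the bar of bail arm b (6 mm round red rod along the basket's x, 139 mm long)
- bail_a_hinge (a point): point on the hinge axis of bail arm a, above the basket's middle line: 106 mm to +y of the basket's centre and 53 mm above its underside; the axis runs along the basket's x, the bar swings 50 mm around it, up and over towards +y as the joint grows
- bail_b_hinge (a point): the same for bail arm b: 106 mm to -y of the basket's centre, 53 mm up; the bar swings up and over towards -y as the joint grows
- top_basket: the loose top basket of the pair, the same 130 (x) x 235 (y) x 50 mm stainless basket with a flat underside, empty, about 420 g, with a black handle bar bridging its middle. Origin at the centre of its underside, z up. Stacked, its underside lies on the two bail bars, 56 mm above the carrier basket's underside; either way round will do
- top_handle (a point): centre of the top basket's handle bar: 110 mm long along its y, 12 mm wide (x), 14 mm high, 83 mm above the underside; pinch it across x, free space below the bar
- slide1: chamber slide: clear glass 75 (x) x 25 (y) x 2 mm, orange label at its -x end, with a white well block and lid fixed on top (25 mm wide, 11 mm high, from x = -22 to +34 mm); 13 mm tall in all, 30 g. Starts on the table right way up, any yaw. Origin: centre of the underside, z up. Pinch the flush long sides, 25 mm apart. None at the start: absent today
- slide2: chamber slide: clear glass 75 (x) x 25 (y) x 2 mm, orange label at its -x end, with a white well block and lid fixed on top (25 mm wide, 11 mm high, from x = -22 to +34 mm); 13 mm tall in all, 30 g. Starts on the table right way up, any yaw. Origin: centre of the underside, z up. Pinch the flush long sides, 25 mm apart. None at the start: absent today
- slide3: chamber slide: clear glass 75 (x) x 25 (y) x 2 mm, orange label at its -x end, with a white well block and lid fixed on top (25 mm wide, 11 mm high, from x = -22 to +34 mm); 13 mm tall in all, 30 g. Starts on the table right way up, any yaw. Origin: centre of the underside, z up. Pinch the flush long sides, 25 mm apart. None at the start: absent today
- slide4: chamber slide: clear glass 75 (x) x 25 (y) x 2 mm, orange label at its -x end, with a white well block and lid fixed on top (25 mm wide, 11 mm high, from x = -22 to +34 mm); 13 mm tall in all, 30 g. Starts on the table right way up, any yaw. Origin: centre of the underside, z up. Pinch the flush long sides, 25 mm apart. None at the start: absent today
- oil_bottle: amber immersion-oil bottle with black cap, 32 mm diameter, 75 mm high, origin under its centre; leave it alone
- lens_case: pale translucent cylindrical lens case, 48 mm diameter, 70 mm high, origin under its centre; leave it alone
- tip_box: blue pipette tip box with white lid, 85 x 120 x 51 mm, origin under its centre; leave it alone

How it is judged:
By the outcome, as a careful person would: the job done as asked, in the order asked, and still so for the second after the job is handed in, with the robot touching nothing.
Of slide1, slide2, slide3, slide4 only 2 to 4 are there at a start; the rules pass over those that are not, and their reading is None.
At some moment in a run one of top_basket may be knocked a few centimetres aside while the robot is not near it.
Once in a run the grip may slacken for a moment while it holds something.
It also fails if it takes over 210 s, if anything falls off the work surface, if the arm or the gripper's body presses on something with over 40 N, if the wrist force passes 120 N, or if a joint passes its speed limit or range.

## Working session

There is one attempt and no reset: what is moved stays moved. The work goes in short steps, Python scripts to look and compute and a tool call to move; the robot and the scene stay as the last step left them, time stands still between calls to the robot, and variables do not carry over. Pictures are saved under pics/ and viewed, and the job is handed in when it is done.

Besides the shell and the picture viewer there is one more tool, called after "Request:" as name(argument=value, ...) on one line, values as JSON. drive_tool: Moves the arm, as the interface text tells. Its arguments: {"type":"object","properties":{"rows":{"type":"array"},"grip_force":{"type":"number"}},"required":["rows"]}

```bash
ls; mkdir -p pics
python3 - <<'E'
from bench import ctrl
import cv2,numpy as np
s=ctrl.get_state();print(s)
for n in("top","side"):
    d=ctrl.get_image(n);cv2.imwrite(f"pics/{n}0.png",d["img"]);print(n,d["camera_matrix"],d["R"],d["t"])
E
```

```text
pics
{'time': 0.0, 'joint_positions': array([ 1.33611149,  0.32183511, -0.0700857 ,  1.45171448,  0.0226111 ,
        1.37080184, -0.05690259]), 'qd': array([-0.00015493, -0.00045733, -0.00120873, -0.00066971,  0.00034175,
        0.0007053 ,  0.00054695]), 'joint_torque': array([ 2.57635120e-04, -4.91281378e+01, -4.03906172e-01, -3.12524414e+01,
       -6.40070345e-02,  4.38169297e-02,  1.76321860e-04]), 'position': array([ 0.15986126, -0.62947003,  0.23543383]), 'tool_rot': array([-2.47904069,  1.92793024,  0.00254727]), 'ft_force': array([ 0.33156445, -0.28058576, -0.670557  ]), 'torque': array([-0.00095644,  0.02748661, -0.00591399]), 'grip_width': 0.9986776536107578}
top [[451.24363311   0.         279.23915079]
 [  0.         451.24363311 208.98540235]
 [  0.           0.           1.        ]] [[-0.01839852 -0.99968804 -0.01689154]
 [-0.98138025  0.02128704 -0.19089177]
 [ 0.19119179  0.0130649  -0.98146574]] [-0.08927936  0.593302    1.00839939]
side [[410.1385032    0.         275.23388425]
 [  0.         410.1385032  209.8434753 ]
 [  0.           0.           1.        ]] [[-0.76233863 -0.64683073  0.02120904]
 [-0.42274407  0.47288673 -0.77308834]
 [ 0.49002782 -0.5983211  -0.63394368]] [0.38224866 0.36783573 0.65213975]
```

View pics/top0.png

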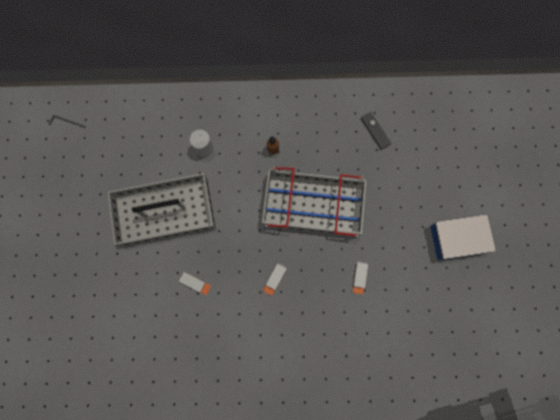

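View pics/side0.png

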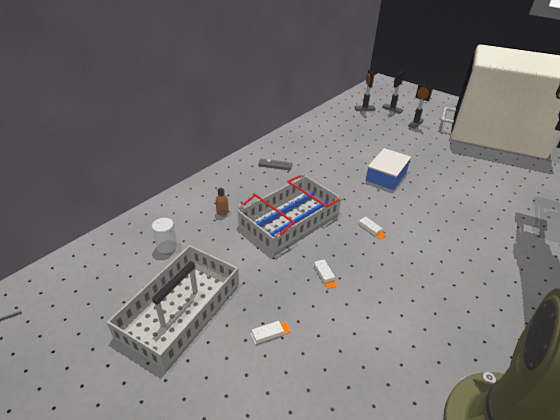

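```bash
cat > h.py <<'E'
from bench import ctrl
import cv2,numpy as np
from scipy.spatial.transform import Rotation as Ro
def shot(n,tag=None):
    d=ctrl.get_image(n)
    if tag: cv2.imwrite(f"pics/{tag}.png",d["img"])
    return d
def ray(d,p):
    c=-d["R"].T@d["t"]; v=d["R"].T@(np.linalg.inv(d["camera_matrix"])@np.array([p[0],p[1],1.])); return c,v/np.linalg.norm(v)
def onz(d,p,z):
    c,v=ray(d,p); return c+v*(z-c[2])/v[2]
def proj(d,X):
    q=d["camera_matrix"]@(d["R"]@np.asarray(X,float)+d["t"]); return q[:2]/q[2]
def tri(d1,p1,d2,p2):
    c1,v1=ray(d1,p1);c2,v2=ray(d2,p2)
    A=np.stack([v1,-v2],1);s=np.linalg.lstsq(A,c2-c1,rcond=None)[0]
    a=c1+s[0]*v1;b=c2+s[1]*v2
    return (a+b)/2,np.linalg.norm(a-b)
def crop(d,x0,y0,x1,y1,k,name):
    im=cv2.resize(d["img"][y0:y1,x0:x1],None,fx=k,fy=k,interpolation=cv2.INTER_CUBIC)
    im=np.clip(im.astype(float)*1.6,0,255).astype(np.uint8)
    cv2.imwrite(f"pics/{name}.png",im)
def hsv(d): return cv2.cvtColor(d["img"],cv2.COLOR_BGR2HSV)
def blobs(m,amin=10):
    n,l,s,c=cv2.connectedComponentsWithStats(m.astype(np.uint8))
    return [(s[i,4],c[i].round(1),s[i,:4],l==i) for i in range(1,n) if s[i,4]>=amin]
E
python3 - <<'E'
from h import *
t=shot("top");s=shot("side")
crop(t,90,150,390,310,2.6,"c1");crop(s,100,140,420,360,2.5,"c2")
for n,d in(("top",t),("side",s)):
    H=hsv(d);h,S,V=H[...,0],H[...,1],H[...,2]
    print(n,"red");[print(b[:3]) for b in blobs(((h<5)|(h>175))&(S>150)&(V>50))]
    print("or");[print(b[:3]) for b in blobs((h>=5)&(h<18)&(S>150)&(V>60))]
    print("blue");[print(b[:3]) for b in blobs((h>100)&(h<130)&(S>130)&(V>40))]
    print("wh");[print(b[:3]) for b in blobs((S<60)&(V>(150 if n=="top" else 190)),40)]
E
```

```text
top red
(np.int32(24), array([292.2, 174.2]), array([290, 168,   4,  15], dtype=int32))
(np.int32(12), array([339.8, 182. ]), array([339, 179,   3,   7], dtype=int32))
(np.int32(12), array([283.2, 225.8]), array([278, 225,  10,   2], dtype=int32))
(np.int32(21), array([342.6, 233.4]), array([335, 231,  17,   5], dtype=int32))
or
(np.int32(26), array([273. , 145.5]), array([269, 142,   9,   7], dtype=int32))
(np.int32(45), array([205.6, 288.6]), array([202, 284,   8,  10], dtype=int32))
(np.int32(40), array([268.3, 290. ]), array([264, 287,  10,   7], dtype=int32))
(np.int32(40), array([358. , 290.1]), array([354, 288,  10,   5], dtype=int32))
blue
(np.int32(31), array([279.4, 190.8]), array([270, 190,  18,   3], dtype=int32))
(np.int32(70), array([314.2, 194.7]), array([293, 192,  44,   7], dtype=int32))
(np.int32(37), array([351.2, 198.8]), array([342, 197,  19,   4], dtype=int32))
(np.int32(36), array([276.5, 210.2]), array([268, 209,  18,   4], dtype=int32))
(np.int32(70), array([311.9, 214.4]), array([291, 211,  44,   7], dtype=int32))
(np.int32(30), array([348.5, 218.3]), array(
[... 2181 characters left out ...]
2, 213.5]), array([287, 209,  15,  10], dtype=int32))
(np.int32(65), array([279.4, 221.2]), array([273, 216,  15,  11], dtype=int32))
(np.int32(154), array([370.4, 223.9]), array([359, 217,  24,  15], dtype=int32))
(np.int32(219), array([162.1, 224. ]), array([152, 218,  21,  13], dtype=int32))
(np.int32(215), array([324.2, 269.2]), array([315, 260,  20,  20], dtype=int32))
(np.int32(1440), array([171.9, 317.2]), array([120, 270, 107,  84], dtype=int32))
(np.int32(500), array([176.5, 298.4]), array([161, 277,  32,  46], dtype=int32))
(np.int32(348), array([267.1, 330. ]), array([252, 321,  32,  19], dtype=int32))
(np.int32(45), array([488.6, 376.8]), array([483, 372,  12,  10], dtype=int32))
```

View pics/c1.png

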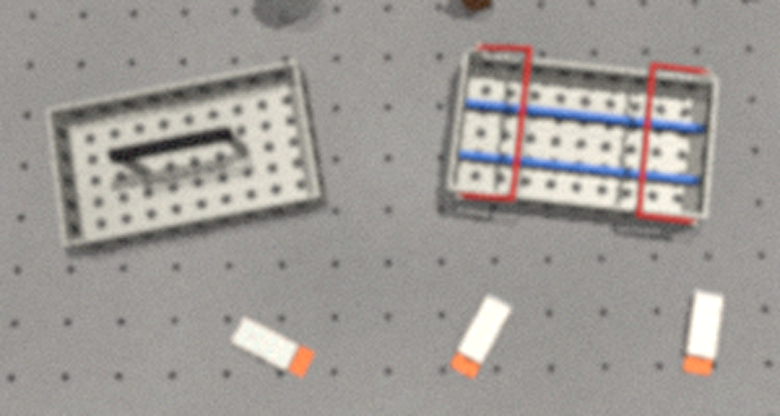

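View pics/c2.png

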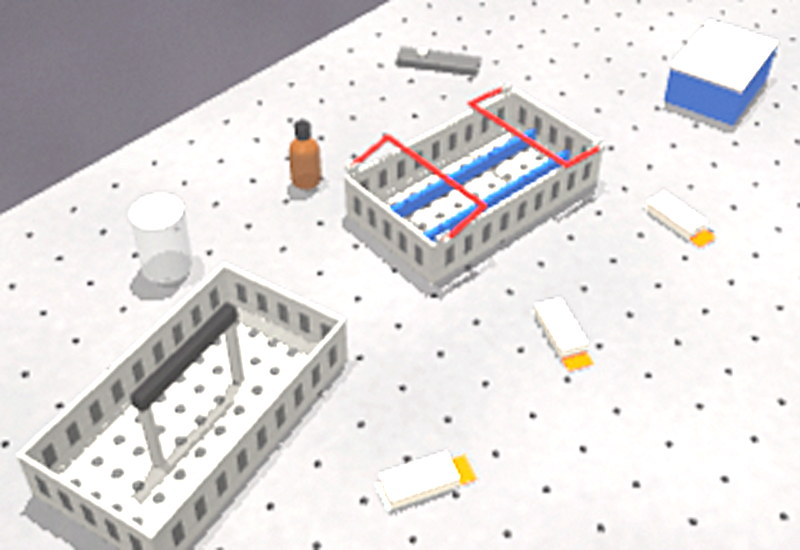

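Run:
```python
from h import *
t=shot("top");s=shot("side")
f=lambda x,y:(x/2.6+90,y/2.6+150); g=lambda x,y:(x/2.5+100,y/2.5+140)
print("rim corners z.05");
C=np.array([onz(t,f(*p),.05) for p in[(466,50),(717,75),(706,218),(450,192)]]);print(C.round(4),C.mean(0).round(4))
print(np.linalg.norm(np.diff(C[[0,1,2,3,0]],axis=0),axis=1).round(4))
S=[(347,173),(513,92),(601,150),(432,247)]
# side: rim corners L, top, R, bottom  <-> left-far, right-far, right-near, left-near
for a,b in zip([(466,50),(717,75),(706,218),(450,192)],S):
    P,e=tri(t,f(*a),s,g(*b));print(P.round(4),e.round(4))
print("bails")
for a,b in[((528,48),(388,138)),((516,198),(484,207)),((652,67),(472,103)),((640,213),(566,165))]:
    P,e=tri(t,f(*a),s,g(*b));print(P.round(4),e.round(4))
print("top basket rim")
C2=np.array([onz(t,f(*p),.05) for p in[(49,107),(295,62),(320,202),(66,247)]]);print(C2.round(4),C2.mean(0).round(4))
print("handle tri",[tuple(x) for x in [tri(t,f(*a),s,g(*b)) for a,b in[((112,155),(140,400)),((232,134),(231,312))]]])
# rails
for d,n in((t,"t"),(s,"s")):
    H=hsv(d);h,S_,V=H[...,0],H[...,1],H[...,2]
    m=(h>100)&(h<130)&(S_>110)&(V>35)
    x0,y0,x1,y1=(262,165,368,240) if n=="t" else (236,170,345,250)
    ys,xs=np.nonzero(m);k=(xs>x0)&(xs<x1)&(ys>y0)&(ys<y1)
    W=np.array([onz(d,(x,y),.02) for x,y in zip(xs[k],ys[k])])[:,:2]
    mu=W.mean(0);U,sv,Vt=np.linalg.svd(W-mu,full_matrices=False)
    a=(W-mu)@Vt[0];b=(W-mu)@Vt[1]
    for q in(b>0,b<0):
        pf=np.polyfit(a[q],b[q],1);print(n,"rail off",b[q].mean().round(4),"slope",pf[0].round(4),"ends",a[q].min().round(4),a[q].max().round(4))
    dirn=Vt[0]*np.sign(Vt[0][1]); print("mean",mu.round(4),"yaw(deg) of y axis",np.degrees(np.arctan2(-dirn[0],dirn[1])).round(2))
    cl=(W@dirn); print("center of extents along", ((cl.max()+cl.min())/2).round(4), mu@dirn)
print("slides")
for d,n in((t,"t"),(s,"s")):
    H=hsv(d);h,S_,V=H[...,0],H[...,1],H[...,2]
    for a,c,bb,l in blobs((S_<70)&(V>(130 if n=="t" else 185)),100):
        if n=="t" and not(255<c[1]<300 and c[0]<400): continue
        if n=="s" and not((abs(c-[370,224]).max()<4)or(abs(c-[324,269]).max()<4)or(abs(c-[267,330]).max()<4)):continue
        r=cv2.minAreaRect(np.argwhere(l)[:,::-1].astype(np.float32))
        bx=np.array([onz(d,p,.013)[:2] for p in cv2.boxPoints(r)])
        e=np.diff(bx[[0,1,2]],axis=0);L=np.linalg.norm(e,axis=1);i=L.argmax()
        print(n,a,c,onz(d,c,.013).round(4),"len",L.round(4),"ang",np.degrees(np.arctan2(e[i][1],e[i][0])).round(1))
    for a,c,bb,l in blobs((h>=5)&(h<18)&(S_>150)&(V>60),30): print("lab",n,c,onz(d,c,.002).round(4))
```

```text
rim corners z.05
[[ 0.691  -0.0787  0.05  ]
 [ 0.6617 -0.3098  0.05  ]
 [ 0.5292 -0.2927  0.05  ]
 [ 0.5577 -0.0623  0.05  ]] [ 0.6099 -0.1859  0.05  ]
[0.233  0.1337 0.2322 0.1343]
[ 0.689  -0.0795  0.0529] 0.0027
[ 0.6617 -0.3124  0.0421] 0.0047
[ 0.5307 -0.2946  0.0384] 0.0
[ 0.5598 -0.0612  0.0465] 0.0034
bails
[ 0.6864 -0.1366  0.0648] 0.0021
[ 0.5496 -0.1217  0.0616] 0.001
[ 0.6684 -0.2499  0.0564] 0.0013
[ 0.5343 -0.2333  0.0534] 0.0005
top basket rim
[[0.6453 0.3085 0.05  ]
 [0.6831 0.0805 0.05  ]
 [0.551  0.056  0.05  ]
 [0.5147 0.2859 0.05  ]] [0.5985 0.1827 0.05  ]
handle tri [(array([0.59083508, 0.23511765, 0.08439249]), np.float64(0.0023313706130540365)), (array([0.60988681, 0.13084245, 0.07967186]), np.float64(0.0008679104614624412))]
t rail off 0.0233 slope -0.0127 ends -0.1109 0.1108
t rail off -0.0259 slope -0.0128 ends -0.1128 0.1095
mean [ 0.6093 -0.1857] yaw(deg) of y axis -7.0
center of extents along -0.1091 -0.1100829912703767
s rail off 0.0194 slope -0.0448 ends -0.1087 0.0952
s rail off -0.0277 slope -0.0302 ends -0.1102 0.093
mean [ 0.6081 -0.187 ] yaw(deg) o
[... 233 characters left out ...]
191.6 281.6] [0.4276 0.1122 0.013 ] len [0.0251 0.0576] ang -116.9
lab t [205.4 288.7] [0.4104 0.0809 0.002 ]
lab t [268.5 290.1] [ 0.4043 -0.071   0.002 ]
lab t [358.  290.1] [ 0.4003 -0.2851  0.002 ]
s 159 [370.5 224. ] [ 0.4352 -0.2922  0.013 ] len [0.0291 0.0648] ang 166.6
s 224 [324.1 269.2] [ 0.4351 -0.0891  0.013 ] len [0.0274 0.0639] ang 149.5
s 358 [267.2 330. ] [0.4269 0.112  0.013 ] len [0.0587 0.0268] ang -117.4
lab s [367.6  78.2] [ 0.9468 -1.1532  0.002 ]
lab s [422.8  92.5] [ 0.6989 -1.1768  0.002 ]
lab s [220.5 199. ] [ 0.8001 -0.1217  0.002 ]
lab s [380.7 234.9] [ 0.4003 -0.2853  0.002 ]
lab s [330.6 284.1] [ 0.4043 -0.0717  0.002 ]
lab s [285.  327.4] [0.4094 0.0789 0.002 ]
```

```bash
cat >> h.py <<'E'
C=np.array([.6097,-.1856]); YAW=np.radians(-7.15)
ex=np.array([np.cos(YAW),np.sin(YAW)]); ey=np.array([-np.sin(YAW),np.cos(YAW)])
def bk(x,y): return C+x*ex+y*ey
def cmd(): # measured pose
    s=ctrl.get_state();return s["position"],Ro.from_rotvec(s["tool_rot"]).as_matrix()
def goto(xyz,jaw=None,frm=None):
    "numbers for target tcp xyz with jaw axis world angle (rad)"
    p,R=cmd()
    d=R.T@(np.asarray(xyz)-p)/.3
    sp=0
    if jaw is not None:
        cur=np.arctan2(R[1,0],R[0,0]); dl=(jaw-cur+np.pi/2)%np.pi-np.pi/2
        sp=-dl/np.pi
    print("dx,dy,dz,spin",d.round(4),round(sp,4)); return d,sp
E
python3 - <<'E'
from h import *
p,R=cmd();print(R.round(4),p)
m=bk(0,57);print(m)
goto([m[0],m[1],.16],YAW+np.pi/2);
E
```

```text
[[ 2.463e-01 -9.692e-01 -2.000e-04]
 [-9.692e-01 -2.463e-01  6.000e-04]
 [-6.000e-04  1.000e-04 -1.000e+00]] [ 0.15998456 -0.62984667  0.23618855]
[ 7.70434195 56.37115075]
dx,dy,dz,spin [-177.9593  -71.1625    0.3533] 0.1189
```

Run:
```python
from h import *
m=bk(0,.057);print(m)
goto([m[0],m[1],.16],YAW+np.pi/2);
```

```text
[ 0.61679464 -0.12904325]
dx,dy,dz,spin [-1.2428 -1.8869  0.2545] 0.1189
```

Request:
drive_tool(rows=[[[-0.62,-0.94,0.1,0.119,0],[-0.62,-0.94,0.1,0.119,0],[-0.62,-0.94,0.1,0.119,0],[-0.62,-0.94,0.1,0.119,0],[-0.62,-0.94,0.1,0.119,108],[-0.62,-0.94,0.1,0.119,108],[-0.62,-0.94,0.1,0.119,108]]], grip_force=12)

```text
time: 1.18
position: [0.3895, -0.3778, 0.2066]
tool_rot: [-2.085, 2.35, 0.0]
ft_force: [-0.2, -1.3, -0.3]
grip_width: 0.744
```

Run:
```python
from h import *
m=bk(0,.057)
goto([m[0],m[1],.13],YAW+np.pi/2); s=ctrl.get_state();print(s["time"],s["position"],s["grip_width"],s["ft_force"],s["joint_positions"].round(2))
```

```text
dx,dy,dz,spin [-0.9134 -0.6533  0.2558] 0.0017
1.175 [ 0.38952064 -0.37781099  0.20655024] 0.7443364257892756 [-0.1894867  -1.26885948 -0.3327842 ] [ 0.95  0.12 -0.25  1.75  0.03  1.27 -0.99]
```

Request:
drive_tool(rows=[[[-0.913,-0.653,0.2,0,108],[-0.913,-0.653,0.2,0,108],[-0.913,-0.653,0.2,0,108],[-0.913,-0.653,0.2,0,108],[-0.913,-0.653,0.255,0,108],[-0.913,-0.653,0.255,0,108],[-0.913,-0.653,0.255,0,108],[-0.913,-0.653,0.255,0,108],[-0.913,-0.653,0.255,0,108]]])

```text
time: 2.3
position: [0.6155, -0.1358, 0.1306]
tool_rot: [2.074, -2.359, 0.002]
ft_force: [-0.1, 0.2, 0.5]
grip_width: 0.575
```

Run:
```python
from h import *
m=bk(0,.057)
goto([m[0],m[1],.0675],YAW+np.pi/2); s=ctrl.get_state();print(s["time"],s["position"],s["grip_width"],s["ft_force"],s["joint_positions"].round(2))
print(cmd()[1].round(4))
t=shot("top");d=shot("side");crop(t,200,130,400,280,4,"c3");crop(d,180,100,420,280,3.2,"c4")
```

```text
dx,dy,dz,spin [-0.0233 -0.0012  0.2103] -0.0012
2.3 [ 0.61550844 -0.13581111  0.1306066 ] 0.5753813432872165 [-0.12204464  0.22165748  0.50494435] [ 0.53  0.38 -0.44  1.62  0.18  1.18 -1.65]
[[-1.283e-01 -9.917e-01  4.000e-04]
 [-9.917e-01  1.283e-01 -1.700e-03]
 [ 1.600e-03 -6.000e-04 -1.000e+00]]
```

View pics/c4.png

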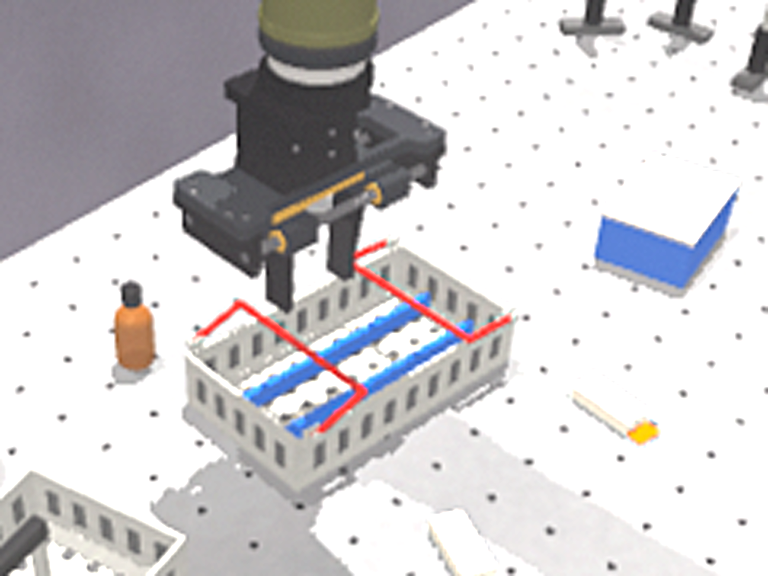

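Run:
```python
from h import *
m=bk(0,.057)
for i in range(4): shot("top")
goto([m[0],m[1],.0675],YAW+np.pi/2); s=ctrl.get_state();print(s["time"],s["position"],s["grip_width"])
```

```text
dx,dy,dz,spin [-0.0151 -0.0008  0.2095] -0.0003
2.6 [ 0.61596937 -0.13349053  0.13036515] 0.5783335385468457
```

Run:
```python
from h import *
for i in range(6): shot("top"); s=ctrl.get_state();print(s["time"],s["position"],s["grip_width"])
```

```text
2.65 [ 0.61600231 -0.13328425  0.13026033] 0.5815671081310262
2.7 [ 0.61602509 -0.1331339   0.13018142] 0.5765552161147242
2.75 [ 0.61603721 -0.13302714  0.1301224 ] 0.5751818182300635
2.8 [ 0.61608387 -0.13295337  0.13008308] 0.5790110605658465
2.85 [ 0.6160665  -0.13295889  0.1300221 ] 0.5743919125738424
2.9 [ 0.61607928 -0.1329142   0.13002321] 0.5749260869951638
```

Request:
drive_tool(rows=[[[-0.013,-0.001,0.1,0,108],[-0.013,-0.001,0.208,0,108],[-0.013,-0.001,0.208,0,108],[-0.013,-0.001,0.208,0,108],[-0.013,-0.001,0.208,0,108],[-0.013,-0.001,0.208,0,255],[-0.013,-0.001,0.208,0,255],[-0.013,-0.001,0.208,0,255],[-0.013,-0.001,0.208,0,255],[-0.013,-0.001,0.208,0,255],[-0.013,-0.001,0.208,0,255],[-0.013,-0.001,0.208,0,255],[-0.013,-0.001,0.208,0,255],[-0.013,-0.001,0.208,0,255]]])

```text
time: 4.65
position: [0.6171, -0.1272, 0.0674]
tool_rot: [-2.079, 2.353, 0.002]
ft_force: [0.5, 5.2, -1.4]
grip_width: 0.064
```

Run:
```python
from h import *
d=shot("side");crop(d,180,100,420,280,3.2,"c5")
s=ctrl.get_state();print(s["time"],s["position"],s["grip_width"],s["ft_force"]);print(cmd()[1].round(4))
```

```text
4.7 [ 0.61706369 -0.12717776  0.06742005] 0.06176411718358295 [ 1.96155294  5.2549897  -2.27867618]
[[-1.235e-01 -9.923e-01  1.000e-04]
 [-9.923e-01  1.235e-01  2.100e-03]
 [-2.100e-03  2.000e-04 -1.000e+00]]
```

View pics/c5.png

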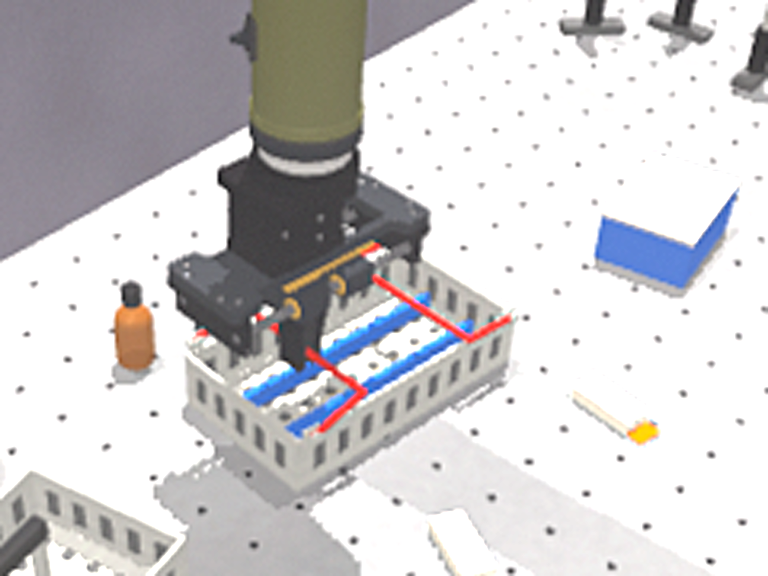

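Run:
```python
import numpy as np
th0=.25
for th in np.linspace(th0,3.4,19)[1:]:
    print([round(float(v),3) for v in(-(50*(np.cos(th0)-np.cos(th)))/300,0,-(50*(np.sin(th)-np.sin(th0)))/300)])
```

```text
[-0.01, 0.0, -0.027]
[-0.024, 0.0, -0.053]
[-0.042, 0.0, -0.075]
[-0.065, 0.0, -0.094]
[-0.09, 0.0, -0.109]
[-0.117, 0.0, -0.119]
[-0.146, 0.0, -0.125]
[-0.175, 0.0, -0.125]
[-0.203, 0.0, -0.12]
[-0.231, 0.0, -0.11]
[-0.256, 0.0, -0.096]
[-0.279, 0.0, -0.077]
[-0.297, 0.0, -0.055]
[-0.312, 0.0, -0.03]
[-0.322, 0.0, -0.003]
[-0.327, 0.0, 0.026]
[-0.328, 0.0, 0.055]
[-0.323, 0.0, 0.084]
```

Request:
drive_tool(rows=[[[-0.01,0,-0.027,0,255],[-0.024,0,-0.053,0,255],[-0.042,0,-0.075,0,255],[-0.065,0,-0.094,0,255],[-0.09,0,-0.109,0,255],[-0.117,0,-0.119,0,255],[-0.146,0,-0.125,0,255],[-0.175,0,-0.125,0,255],[-0.203,0,-0.12,0,255],[-0.231,0,-0.11,0,255],[-0.256,0,-0.096,0,255],[-0.279,0,-0.077,0,255],[-0.297,0,-0.055,0,255],[-0.312,0,-0.03,0,255],[-0.322,0,-0.003,0,255],[-0.327,0,0.026,0,255],[-0.328,0,0.055,0,255],[-0.323,0,0.084,0,255],[-0.323,0,0.09,0,255],[-0.323,0,0.09,0,255]]])

```text
time: 7.2
position: [0.6299, -0.0312, 0.04]
tool_rot: [-2.077, 2.353, 0.001]
ft_force: [7.3, 3.5, -0.5]
grip_width: 0.057
```

Run:
```python
from h import *
d=shot("side");shot("top");shot("top");shot("top")
d=shot("side");crop(d,180,100,420,280,3.2,"c6");t=shot("top");crop(t,200,130,400,280,4,"c7")
s=ctrl.get_state();print(s["time"],s["position"],s["grip_width"],s["ft_force"]);print(cmd()[1].round(4))
```

```text
7.5 [ 0.62987643 -0.03120042  0.0401034 ] 0.05865340022148862 [ 6.63549021  3.93363014 -1.41470019]
[[-0.1239 -0.9923  0.0021]
 [-0.9923  0.1239  0.0023]
 [-0.0025 -0.0018 -1.    ]]
```

View pics/c6.png

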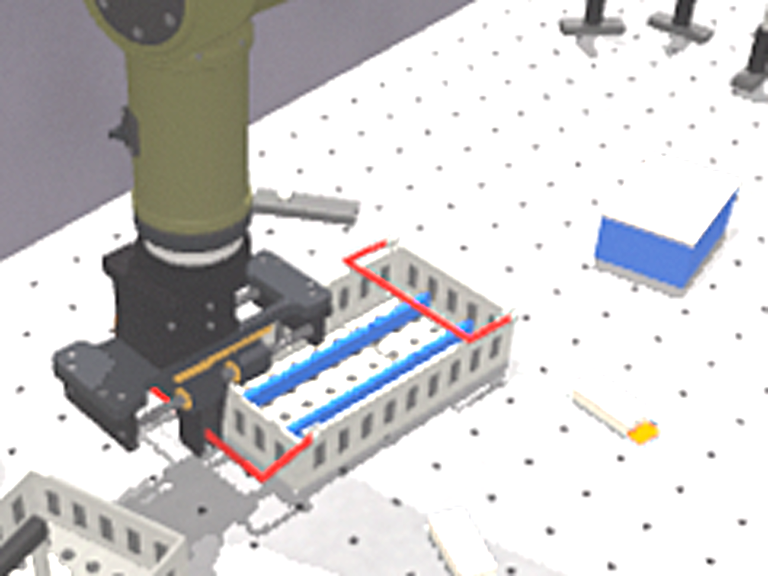

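View pics/c7.png

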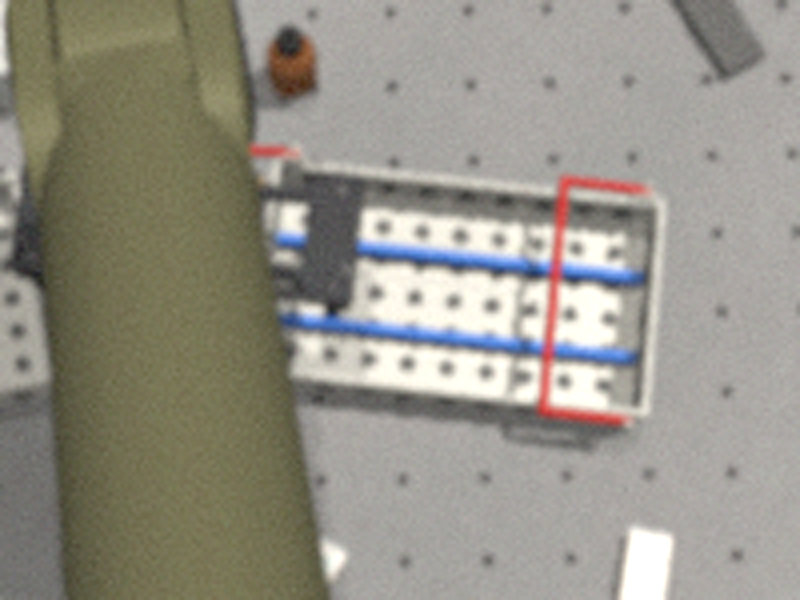

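```bash
sed -i 's/C=np.array(\[.6097,-.1856\])/C=np.array([.6099,-.1843])/' h.py
python3 - <<'E'
from h import *
m=bk(0,-.056);print(m)
goto([m[0],m[1],.16],YAW+np.pi/2)
E
```

```text
[ 0.60292983 -0.23986453]
dx,dy,dz,spin [ 0.7003  0.0022 -0.4014] 0.0002
```

Request:
drive_tool(rows=[[[0,0,0,0,196],[0,0,0,0,196],[0,0,0,0,196],[0,0,-0.2,0,196],[0,0,-0.4,0,196],[0.2,0,-0.4,0,108],[0.4,0,-0.4,0,108],[0.6,0,-0.4,0,108],[0.7,0.002,-0.4,0,108],[0.7,0.002,-0.4,0,108],[0.7,0.002,-0.4,0,108],[0.7,0.002,-0.4,0,108],[0.7,0.002,-0.4,0,108]]])

```text
time: 9.12
position: [0.6026, -0.2397, 0.1608]
tool_rot: [-2.081, 2.353, 0.0]
ft_force: [0.3, 0.1, -0.5]
grip_width: 0.575
```

Run:
```python
from h import *
shot("top");shot("top");shot("top");m=bk(0,-.056)
goto([m[0],m[1],.06],YAW+np.pi/2)
d=shot("side");crop(d,180,100,420,280,3.2,"c8")
s=ctrl.get_state();print(s["time"],s["position"],s["grip_width"],s["ft_force"]);
```

```text
dx,dy,dz,spin [-0.0028 -0.0015  0.3358] 0.0002
9.325 [ 0.60226819 -0.24088205  0.16070666] 0.5778072511945782 [-0.16086146  0.14222002 -0.47697827]
```

View pics/c8.png

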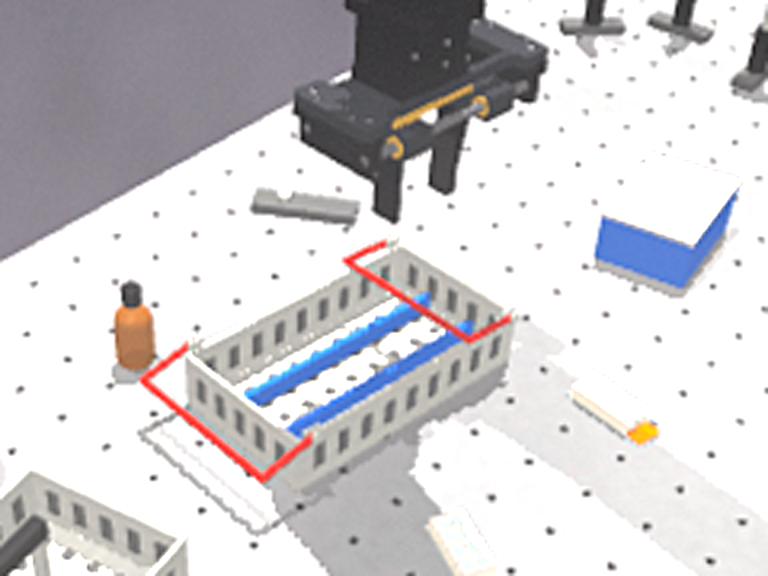

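Request:
drive_tool(rows=[[[-0.003,-0.001,0.17,0,108],[-0.003,-0.001,0.334,0,108],[-0.003,-0.001,0.334,0,108],[-0.003,-0.001,0.334,0,108],[-0.003,-0.001,0.334,0,108],[-0.003,-0.001,0.334,0,255],[-0.003,-0.001,0.334,0,255],[-0.003,-0.001,0.334,0,255],[-0.003,-0.001,0.334,0,255],[-0.003,-0.001,0.334,0,255],[-0.003,-0.001,0.334,0,255],[-0.003,-0.001,0.334,0,255],[-0.003,-0.001,0.334,0,255]]])

```text
time: 10.95
position: [0.6025, -0.2401, 0.0603]
tool_rot: [-2.078, 2.356, 0.001]
ft_force: [-0.5, 0.6, -0.3]
grip_width: 0.061
```

Run:
```python
from h import *
s=ctrl.get_state();print(s["time"],s["position"],s["grip_width"],s["ft_force"]);
v=s["position"][:2]-C;print(v@ex,v@ey)
th0=.05
for th in np.linspace(th0,3.4,19)[1:]:
    print([round(float(v),3) for v in((50*(np.cos(th0)-np.cos(th)))/300,0,-(50*(np.sin(th)-np.sin(th0)))/300)])
```

```text
10.95 [ 0.60253463 -0.24013358  0.06034106] 0.06099789392510923 [-0.49964199  0.63958728 -0.26309465]
-0.00035863071394048944 -0.05631614990615281
[0.004, 0.0, -0.031]
[0.014, 0.0, -0.06]
[0.03, 0.0, -0.087]
[0.05, 0.0, -0.111]
[0.074, 0.0, -0.13]
[0.101, 0.0, -0.145]
[0.13, 0.0, -0.154]
[0.161, 0.0, -0.158]
[0.192, 0.0, -0.156]
[0.222, 0.0, -0.149]
[0.25, 0.0, -0.136]
[0.275, 0.0, -0.118]
[0.297, 0.0, -0.095]
[0.314, 0.0, -0.07]
[0.326, 0.0, -0.041]
[0.332, 0.0, -0.011]
[0.333, 0.0, 0.02]
[0.328, 0.0, 0.051]
```

Excellent agreement (y = -56.3 mm, near-zero force).

Request:
drive_tool(rows=[[[0.004,0,-0.031,0,255],[0.014,0,-0.06,0,255],[0.03,0,-0.087,0,255],[0.05,0,-0.111,0,255],[0.074,0,-0.13,0,255],[0.101,0,-0.145,0,255],[0.13,0,-0.154,0,255],[0.161,0,-0.158,0,255],[0.192,0,-0.156,0,255],[0.222,0,-0.149,0,255],[0.25,0,-0.136,0,255],[0.275,0,-0.118,0,255],[0.297,0,-0.095,0,255],[0.314,0,-0.07,0,255],[0.326,0,-0.041,0,255],[0.332,0,-0.011,0,255],[0.333,0,0.02,0,255],[0.328,0,0.051,0,255],[0.327,0,0.058,0,255],[0.327,0,0.058,0,255]]])

```text
time: 13.45
position: [0.591, -0.3378, 0.0447]
tool_rot: [-2.079, 2.355, -0.002]
ft_force: [-5.4, 2.3, 8.3]
grip_width: 0.061
```

Request:
drive_tool(rows=[[[0,0,0,0,255],[0,0,0,0,255],[0,0,0,0,196],[0,0,0,0,196],[0,0,0,0,196],[0,0,-0.2,0,196],[0,0,-0.4,0,150],[0,0,-0.5,0,0],[0,0,-0.5,0,0],[0,0,-0.5,0,0]]])

```text
time: 14.7
position: [0.5898, -0.3376, 0.1916]
tool_rot: [2.078, -2.355, -0.002]
ft_force: [0.4, 0.8, -0.4]
grip_width: 0.601
```

Run:
```python
from h import *
s=ctrl.get_state();print(s["time"],s["position"],s["grip_width"],s["joint_positions"].round(2));
d=shot("side");crop(d,180,120,420,300,3.2,"c9")
t=shot("top");crop(t,170,150,410,300,3.2,"c10")
```

```text
14.7 [ 0.5897731  -0.33764271  0.19160125] 0.6013532646708981 [ 0.75  0.43 -0.36  1.42  0.15  1.32 -1.32]
```

View pics/c9.png

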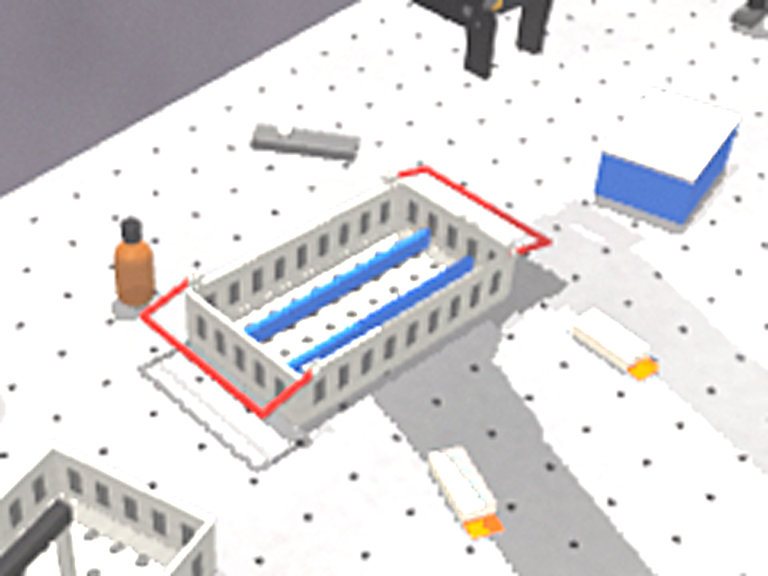

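View pics/c10.png

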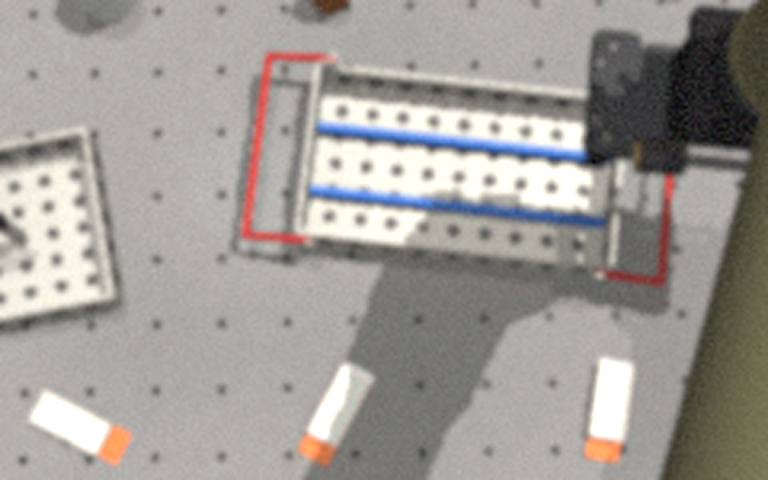

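Run:
```python
from h import *
t=shot("top");s=shot("side")
for a,b in[((253.75,167.8),(224.7,218.4)),((246.9,223.75),(261.9,249.1)),((377.2,238.1),(351.25,195.3))]:
    P,e=tri(t,a,s,b);v=P[:2]-C;print(P.round(4),e.round(4),"bk",(v@ex).round(4),(v@ey).round(4))
```

```text
[ 0.6975 -0.0408  0.0427] 0.0002 bk 0.0691 0.1533
[ 0.5605 -0.0231  0.0419] 0.001 bk -0.0691 0.1538
[ 0.5201 -0.3308  0.0385] 0.0006 bk -0.0709 -0.1566
```

Run:
```python
from h import *
m=bk(0,.154);print(m)
goto([m[0],m[1],.12],YAW+np.pi/2)
```

```text
[ 0.62906798 -0.03149755]
dx,dy,dz,spin [-1.0281 -0.004   0.2382] -0.0001
```

Request:
drive_tool(rows=[[[-0.2,0,0.0,0,255],[-0.4,0,0,0,255],[-0.6,0,0,0,255],[-0.8,0,0,0,255],[-1,-0.004,0,0,255],[-1,-0.004,0.2,0,255],[-1,-0.004,0.24,0,255],[-1,-0.004,0.24,0,255],[-1,-0.004,0.24,0,255],[-1,-0.004,0.24,0,255]]])

```text
time: 16.15
position: [0.6301, -0.041, 0.1229]
tool_rot: [-2.076, 2.356, -0.004]
ft_force: [-0.4, 0.3, 0.4]
grip_width: 0.005
```

Run:
```python
from h import *
shot("top");shot("top");shot("top");shot("top")
m=bk(0,.154)
goto([m[0],m[1],.055],YAW+np.pi/2);s=ctrl.get_state();print(s["position"],s["grip_width"])
```

```text
dx,dy,dz,spin [-0.0295  0.0046  0.2225] -0.0002
[ 0.62927275 -0.04042232  0.12175961] 0.0035625542110750263
```

Request:
drive_tool(rows=[[[-0.029,0.004,0.1,0,255],[-0.029,0.004,0.17,0,255],[-0.029,0.004,0.19,0,255],[-0.029,0.004,0.2,0,255],[-0.029,0.004,0.21,0,255],[-0.029,0.004,0.22,0,255],[-0.029,0.004,0.227,0,255],[-0.029,0.004,0.227,0,255],[-0.029,0.004,0.227,0,255]]])

```text
time: 17.48
position: [0.6298, -0.0317, 0.057]
tool_rot: [-2.078, 2.356, -0.004]
ft_force: [-7.2, -0.0, 18.4]
grip_width: 0.003
```

Run:
```python
from h import *
s=ctrl.get_state();print(s["position"],s["grip_width"],s["ft_force"])
# slides poses
s=shot("side");H=hsv(s);h,S,V=H[...,0],H[...,1],H[...,2]
for blk,lab in(((.4361,-.2920),(.4003,-.2852)),((.4360,-.0891),(.4043,-.0713)),((.4273,.1121),(.4099,.0799))):
    b=np.array(blk);l=np.array(lab);u=(b-l)/np.linalg.norm(b-l);print("origin",(b-.006*u).round(4),"x-ang",np.degrees(np.arctan2(u[1],u[0])).round(1),np.linalg.norm(b-l).round(4),"r",np.linalg.norm(b-.006*u).round(3))
```

```text
[ 0.62977604 -0.03171731  0.05702916] 0.0029303841888913156 [-7.22431767 -0.04032004 18.40023205]
origin [ 0.4302 -0.2909] x-ang -10.8 0.0364 r 0.519
origin [ 0.4308 -0.0862] x-ang -29.3 0.0364 r 0.439
origin [0.4244 0.1068] x-ang 61.6 0.0366 r 0.438
```

Run:
```python
from h import *
goto([.4302,-.2902,.12],np.radians(79.2));print(ctrl.get_state()["joint_positions"].round(2))
```

```text
dx,dy,dz,spin [ 0.9383  0.5519 -0.2098] 0.0201
[ 0.38  0.46 -0.47  1.68  0.24  1.05 -1.86]
```

Request:
drive_tool(rows=[[[0,0,-0.2,0,0],[0,0,-0.25,0.02,0],[0.2,0.12,-0.25,0.02,0],[0.4,0.24,-0.25,0.02,0],[0.6,0.36,-0.25,0.02,0],[0.8,0.48,-0.25,0.02,0],[0.94,0.55,-0.23,0.02,0],[0.94,0.55,-0.21,0.02,0],[0.94,0.55,-0.21,0.02,0],[0.94,0.55,-0.21,0.02,0],[0.94,0.55,-0.21,0.02,0],[0.94,0.55,-0.21,0.02,0]]])

```text
time: 19.02
position: [0.4308, -0.2897, 0.1161]
tool_rot: [-2.006, 2.418, -0.0]
ft_force: [-0.3, -0.6, 0.9]
grip_width: 0.997
```

Run:
```python
from h import *
t=shot("top");shot("top");d=shot("side");crop(d,180,120,420,300,3.2,"c11")
H=hsv(t);h,S,V=H[...,0],H[...,1],H[...,2]
for a,c,bb,l in blobs((S<70)&(V>130),100):
    if 255<c[1]<300 and c[0]<400: print(a,c)
goto([.4302,-.2902,.017],np.radians(79.2));s=ctrl.get_state();print(s["time"],s["position"],s["grip_width"],s["ft_force"])
```

```text
280 [275.8 276.1]
273 [191.4 281.5]
dx,dy,dz,spin [-4.000e-04  3.000e-04  3.299e-01] 0.0005
19.175 [ 0.4302661  -0.29031498  0.11596958] 1.001092809718056 [ 0.51668517 -0.32322713  0.56592822]
```

View pics/c11.png

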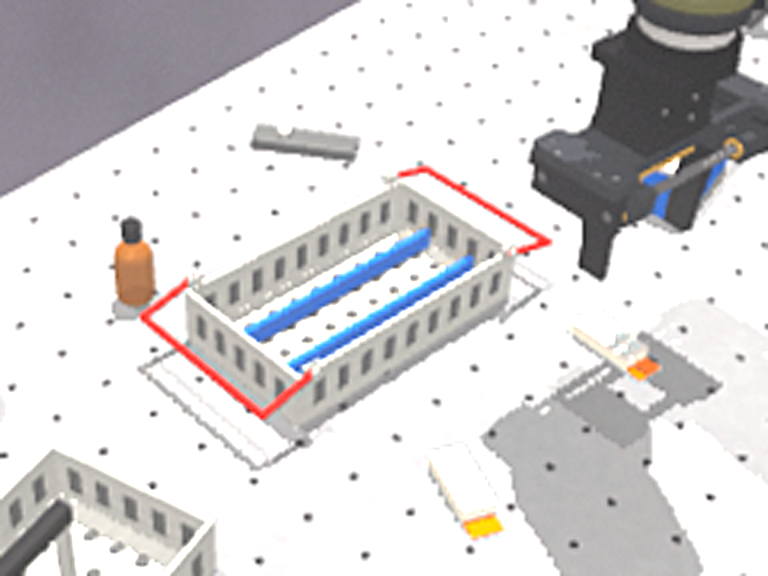

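Request:
drive_tool(rows=[[[0,0,0.15,0,0],[0,0,0.28,0,0],[0,0,0.328,0,0],[0,0,0.328,0,0],[0,0,0.328,0,0],[0,0,0.328,0,0],[0,0,0.328,0,255],[0,0,0.328,0,255],[0,0,0.328,0,255],[0,0,0.328,0,255],[0,0,0.328,0,255],[0,0,0.328,0,255],[0,0,0.328,0,255],[0,0,0.328,0,255],[0,0,0.328,0,255],[0,0,0.328,0,255]]], grip_force=25)

```text
time: 21.18
position: [0.4299, -0.2907, 0.0175]
tool_rot: [2.003, -2.42, 0.0]
ft_force: [-0.4, 0.2, 0.2]
grip_width: 0.283
```

Run:
```python
from h import *
m=bk(0,-.068);s=ctrl.get_state();print(s["time"],s["position"],s["grip_width"],s["ft_force"])
goto([m[0],m[1],.12],YAW+np.pi/2)
```

```text
21.175 [ 0.42992705 -0.29069525  0.01753465] 0.28310723924278114 [-0.40386995  0.22651218  0.15146666]
dx,dy,dz,spin [-0.2342 -0.5374 -0.3416] -0.0201
```

Request:
drive_tool(rows=[[[0,0,-0.17,0,255],[0,0,-0.34,0,255],[-0.1,-0.2,-0.34,-0.02,255],[-0.18,-0.4,-0.34,-0.02,255],[-0.234,-0.537,-0.34,-0.02,255],[-0.234,-0.537,-0.34,-0.02,255],[-0.234,-0.537,-0.34,-0.02,255],[-0.234,-0.537,-0.34,-0.02,255],[-0.234,-0.537,-0.34,-0.02,255],[-0.234,-0.537,-0.34,-0.02,255]]])

```text
time: 22.42
position: [0.6008, -0.2524, 0.1199]
tool_rot: [2.077, -2.357, 0.001]
ft_force: [-0.3, -0.7, 0.4]
grip_width: 0.284
```

Run:
```python
from h import *
m=bk(0,-.068)
shot("top");shot("top");shot("top");d=shot("side");crop(d,180,120,420,300,3.2,"c12");t=shot("top");crop(t,240,150,400,270,4.5,"c13")
s=ctrl.get_state();print(s["time"],s["position"],s["grip_width"],s["ft_force"])
goto([m[0],m[1],.038],YAW+np.pi/2)
```

```text
22.675 [ 0.60127778 -0.25189997  0.11964617] 0.28535177220687463 [ 0.98999281 -0.44903062 -0.32902367]
dx,dy,dz,spin [-0.0005 -0.0004  0.2722] -0.0001
```

View pics/c12.png

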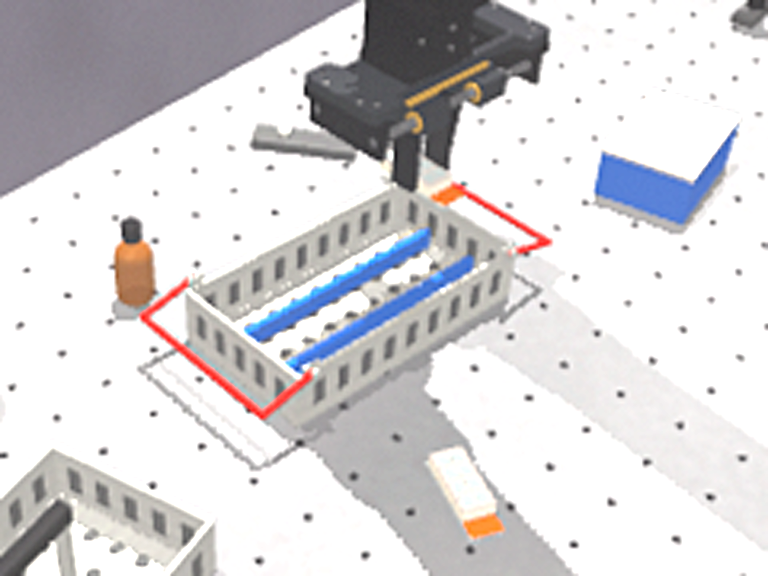

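View pics/c13.png

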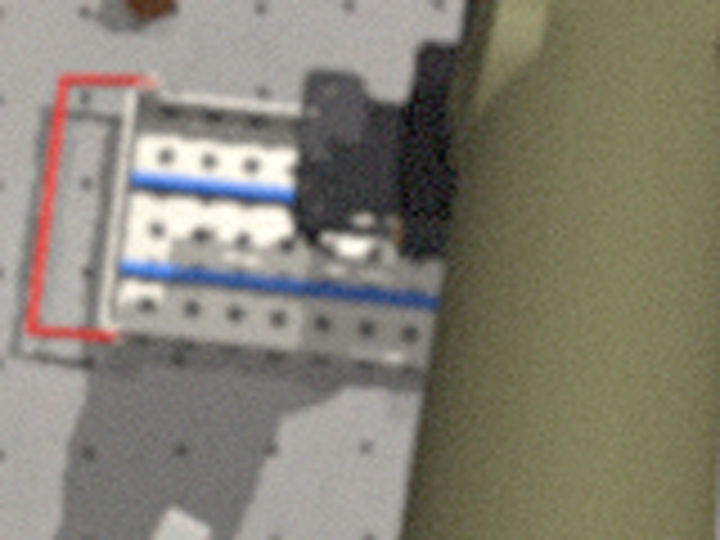

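Request:
drive_tool(rows=[[[0,0,0.13,0,255],[0,0,0.23,0,255],[0,0,0.265,0,255],[0,0,0.272,0,255],[0,0,0.272,0,255],[0,0,0.272,0,255],[0,0,0.272,0,255],[0,0,0.272,0,255]]])

```text
time: 23.68
position: [0.6015, -0.2519, 0.0383]
tool_rot: [-2.078, 2.356, -0.001]
ft_force: [-0.1, 0.4, -0.1]
grip_width: 0.283
```

Request:
drive_tool(rows=[[[0,0,0,0,152],[0,0,0,0,152],[0,0,0,0,152],[0,0,0,0,152],[0,0,-0.15,0,152],[0,0,-0.3,0,152],[0,0,-0.3,0,0],[0,0,-0.3,0,0]]])

```text
time: 24.68
position: [0.601, -0.2518, 0.1276]
tool_rot: [2.078, -2.356, -0.0]
ft_force: [-0.3, -0.5, -0.7]
grip_width: 0.549
```

Run:
```python
from h import *
s=ctrl.get_state();print(s["time"],s["position"],s["grip_width"],s["ft_force"],s["joint_positions"].round(2))
goto([.4308,-.0857,.1],np.radians(60.7))
d=shot("side");crop(d,180,120,420,300,3.2,"c14")
```

```text
24.675 [ 0.60098602 -0.25177985  0.12761061] 0.5489259964261829 [-0.27461708 -0.48006053 -0.65108632] [ 0.66  0.42 -0.39  1.57  0.17  1.19 -1.46]
dx,dy,dz,spin [-0.4785  0.6319  0.0923] 0.123
```

View pics/c14.png

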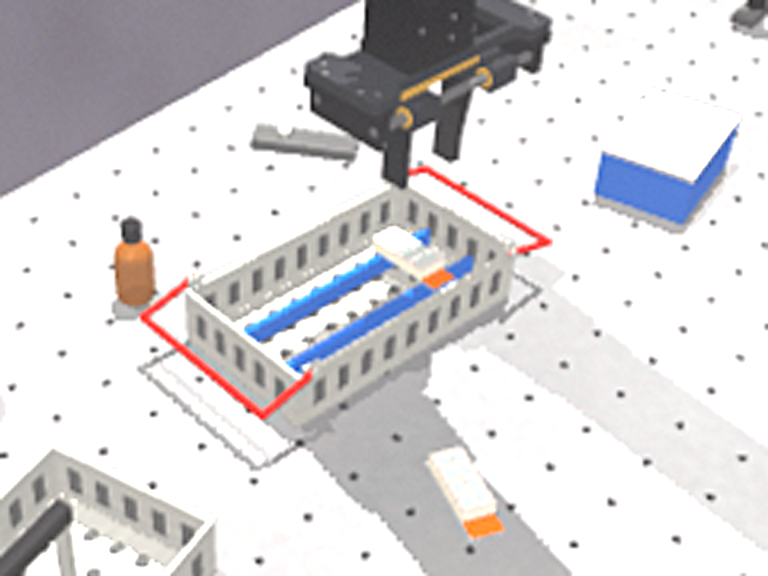

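Request:
drive_tool(rows=[[[-0.1,0.15,0,0.03,0],[-0.2,0.3,0,0.06,0],[-0.35,0.45,0,0.09,0],[-0.478,0.632,0,0.123,0],[-0.478,0.632,0.05,0.123,0],[-0.478,0.632,0.09,0.123,0],[-0.478,0.632,0.09,0.123,0],[-0.478,0.632,0.09,0.123,0],[-0.478,0.632,0.09,0.123,0],[-0.478,0.632,0.09,0.123,0],[-0.478,0.632,0.09,0.123,0]]])

```text
time: 26.1
position: [0.4313, -0.086, 0.1011]
tool_rot: [-1.587, 2.711, -0.0]
ft_force: [-0.4, 0.3, -1.3]
grip_width: 1.002
```

Run:
```python
from h import *
for i in range(4):shot("top")
s=ctrl.get_state();print(s["time"],s["position"],s["grip_width"],s["ft_force"],s["joint_positions"].round(2))
goto([.4308,-.0857,.0175],np.radians(60.7))
```

```text
26.3 [ 0.43108409 -0.08590021  0.10100624] 0.9995239536059901 [-0.36935975 -0.95037462 -0.10072863] [ 0.6   0.01 -0.46  2.1   0.01  1.04 -1.95]
dx,dy,dz,spin [-2.000e-04  1.200e-03  2.784e-01] -0.0
```

Request:
drive_tool(rows=[[[0,0.001,0.15,0,0],[0,0.001,0.25,0,0],[0,0.001,0.277,0,0],[0,0.001,0.277,0,0],[0,0.001,0.277,0,0],[0,0.001,0.277,0,255],[0,0.001,0.277,0,255],[0,0.001,0.277,0,255],[0,0.001,0.277,0,255],[0,0.001,0.277,0,255],[0,0.001,0.277,0,255],[0,0.001,0.277,0,255],[0,0.001,0.277,0,255],[0,0.001,0.277,0,255],[0,0.001,0.277,0,255]]])

```text
time: 28.18
position: [0.4308, -0.0857, 0.0178]
tool_rot: [1.587, -2.711, -0.0]
ft_force: [-1.4, -0.9, -0.3]
grip_width: 0.285
```

Run:
```python
from h import *
m=bk(0,0);s=ctrl.get_state();print(s["time"],s["position"],s["grip_width"],s["ft_force"])
goto([m[0],m[1],.12],YAW+np.pi/2)
```

```text
28.175 [ 0.43078593 -0.08571571  0.01780109] 0.2853698903442742 [-1.3614883  -0.8616238  -0.26899577]
dx,dy,dz,spin [-0.0056 -0.6815 -0.3407] -0.1231
```

Request:
drive_tool(rows=[[[0,0,-0.17,0,255],[0,0,-0.34,0,255],[0,-0.18,-0.34,-0.03,255],[-0.003,-0.36,-0.34,-0.07,255],[-0.006,-0.54,-0.34,-0.1,255],[-0.006,-0.681,-0.34,-0.123,255],[-0.006,-0.681,-0.34,-0.123,255],[-0.006,-0.681,-0.34,-0.123,255],[-0.006,-0.681,-0.34,-0.123,255],[-0.006,-0.681,-0.34,-0.123,255],[-0.006,-0.681,-0.34,-0.123,255]]])

```text
time: 29.55
position: [0.6096, -0.184, 0.1203]
tool_rot: [2.078, -2.356, 0.001]
ft_force: [-0.5, 0.2, -0.4]
grip_width: 0.28
```

Run:
```python
from h import *
m=bk(0,0)
for i in range(3):shot("top")
d=shot("side");crop(d,180,120,420,300,3.2,"c15")
s=ctrl.get_state();print(s["time"],s["position"],s["grip_width"],s["ft_force"])
goto([m[0],m[1],.0383],YAW+np.pi/2)
```

```text
29.75 [ 0.60982754 -0.18417769  0.11996637] 0.28120657008313804 [-0.00867289 -0.45784638 -0.91731552]
dx,dy,dz,spin [ 3.000e-04 -2.000e-04  2.722e-01] -0.0001
```

View pics/c15.png

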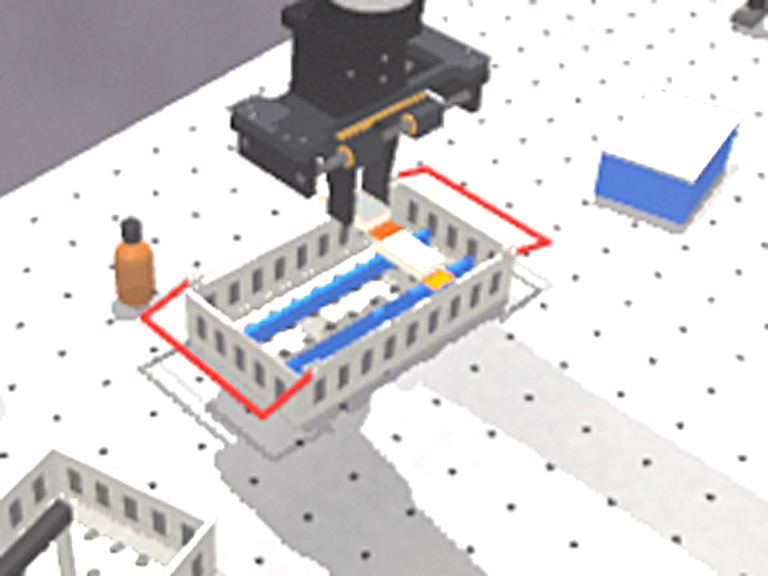

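Request:
drive_tool(rows=[[[0,0,0.13,0,255],[0,0,0.23,0,255],[0,0,0.265,0,255],[0,0,0.272,0,255],[0,0,0.272,0,255],[0,0,0.272,0,255],[0,0,0.272,0,255],[0,0,0.272,0,255]]])

```text
time: 30.75
position: [0.61, -0.1843, 0.0386]
tool_rot: [-2.078, 2.356, -0.001]
ft_force: [0.1, -0.1, -0.5]
grip_width: 0.282
```

Request:
drive_tool(rows=[[[0,0,0,0,152],[0,0,0,0,152],[0,0,0,0,152],[0,0,0,0,152],[0,0,-0.15,0,152],[0,0,-0.3,0,152],[0,0,-0.3,0,0],[0,0,-0.3,0,0]]])

```text
time: 31.75
position: [0.6095, -0.1842, 0.1279]
tool_rot: [2.078, -2.356, -0.0]
ft_force: [-0.3, 0.6, -0.2]
grip_width: 0.552
```

Run:
```python
from h import *
s=ctrl.get_state();print(s["time"],s["position"],s["grip_width"],s["ft_force"],s["joint_positions"].round(2))
d=shot("side");crop(d,100,120,420,360,2.5,"c16")
for n,d,th in(("t",shot("top"),130),("s",d,185)):
    H=hsv(d);h,S,V=H[...,0],H[...,1],H[...,2]
    for a,c,bb,l in blobs((S<70)&(V>th),100):
        W=onz(d,c,.013)
        if abs(W[1]-.112)<.06 and W[0]<.48: print(n,a,c,W.round(4))
    for a,c,bb,l in blobs((h>=5)&(h<18)&(S>150)&(V>60),30):
        W=onz(d,c,.002)
        if abs(W[1]-.08)<.06 and W[0]<.48: print(n,a,c,W.round(4))
goto([.4244,.1074,.1],np.radians(151.6))
```

```text
31.75 [ 0.60951218 -0.1841995   0.12788589] 0.5515810013317062 [-0.33736536  0.60198736 -0.23220906] [ 0.6   0.4  -0.44  1.6   0.18  1.18 -1.57]
t 279 [191.3 281.5] [0.4278 0.1129 0.013 ]
t 42 [205.5 288.5] [0.4109 0.0806 0.002 ]
s 383 [266.4 330.4] [0.4275 0.1137 0.013 ]
s 66 [285.  327.4] [0.4094 0.0789 0.002 ]
dx,dy,dz,spin [-0.8871  0.7309  0.0911] -0.382
```

View pics/c16.png

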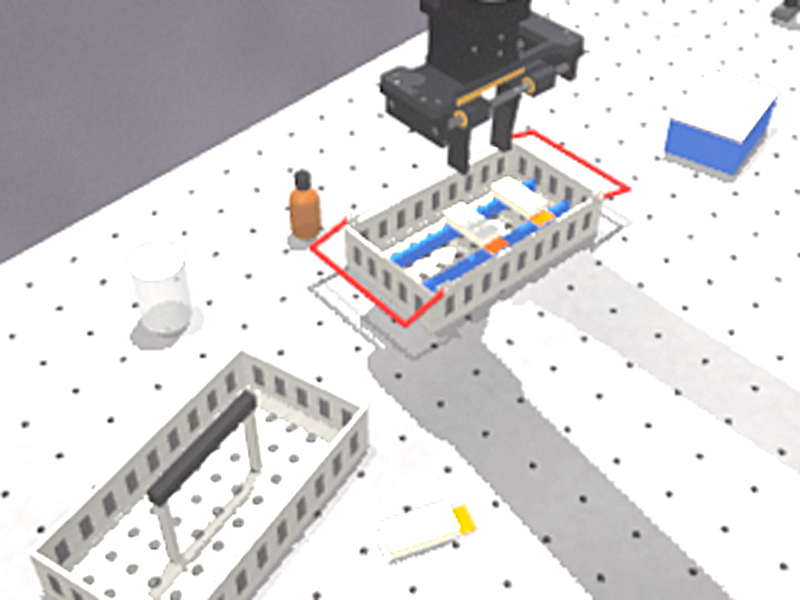

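Request:
drive_tool(rows=[[[-0.1,0.08,0,-0.05,0],[-0.2,0.18,0,-0.1,0],[-0.35,0.28,0,-0.15,0],[-0.5,0.4,0,-0.2,0],[-0.65,0.55,0,-0.26,0],[-0.8,0.65,0,-0.32,0],[-0.887,0.731,0,-0.382,0],[-0.887,0.731,0.05,-0.382,0],[-0.887,0.731,0.09,-0.382,0],[-0.887,0.731,0.09,-0.382,0],[-0.887,0.731,0.09,-0.382,0],[-0.887,0.731,0.09,-0.382,0],[-0.887,0.731,0.09,-0.382,0]]])

```text
time: 33.48
position: [0.4258, 0.1071, 0.1015]
tool_rot: [-3.045, 0.771, -0.001]
ft_force: [-0.7, -0.0, 0.1]
grip_width: 0.999
```

Run:
```python
from h import *
for i in range(4):shot("top")
s=ctrl.get_state();print(s["time"],s["position"],s["grip_width"],s["ft_force"],s["joint_positions"].round(2))
goto([.4246,.1074,.0175],np.radians(151.6))
```

```text
33.675 [0.42553423 0.10719329 0.10134336] 0.9976552427627182 [ 0.61111457 -0.58046766  0.24176846] [ 0.5   0.02 -0.81  2.09  0.02  1.04 -0.81]
dx,dy,dz,spin [-0.0032  0.0009  0.2795] -0.0
```

Request:
drive_tool(rows=[[[-0.002,0.001,0.15,0,0],[-0.002,0.001,0.25,0,0],[-0.002,0.001,0.278,0,0],[-0.002,0.001,0.278,0,0],[-0.002,0.001,0.278,0,0],[-0.002,0.001,0.278,0,255],[-0.002,0.001,0.278,0,255],[-0.002,0.001,0.278,0,255],[-0.002,0.001,0.278,0,255],[-0.002,0.001,0.278,0,255],[-0.002,0.001,0.278,0,255],[-0.002,0.001,0.278,0,255],[-0.002,0.001,0.278,0,255],[-0.002,0.001,0.278,0,255],[-0.002,0.001,0.278,0,255]]])

```text
time: 35.55
position: [0.4248, 0.1072, 0.0178]
tool_rot: [3.045, -0.771, -0.0]
ft_force: [0.3, 0.8, 0.2]
grip_width: 0.286
```

Run:
```python
from h import *
m=bk(0,.068);s=ctrl.get_state();print(s["time"],s["position"],s["grip_width"],s["ft_force"])
goto([m[0],m[1],.12],YAW+np.pi/2)
```

```text
35.55 [0.42475893 0.10721454 0.0178028 ] 0.2864172032671753 [0.30277256 0.81625839 0.15634497]
dx,dy,dz,spin [ 0.9229  0.35   -0.3406] 0.3819
```

Request:
drive_tool(rows=[[[0,0,-0.17,0,255],[0,0,-0.34,0,255],[0.13,0.05,-0.34,0.055,255],[0.26,0.1,-0.34,0.11,255],[0.4,0.15,-0.34,0.165,255],[0.55,0.2,-0.34,0.22,255],[0.7,0.26,-0.34,0.275,255],[0.82,0.31,-0.34,0.33,255],[0.923,0.35,-0.34,0.382,255],[0.923,0.35,-0.34,0.382,255],[0.923,0.35,-0.34,0.382,255],[0.923,0.35,-0.34,0.382,255],[0.923,0.35,-0.34,0.382,255]]])

```text
time: 37.17
position: [0.6182, -0.116, 0.1201]
tool_rot: [2.08, -2.354, 0.0]
ft_force: [0.7, -0.1, 0.6]
grip_width: 0.281
```

Run:
```python
from h import *
m=bk(0,.068)
for i in range(3):shot("top")
d=shot("side");crop(d,180,120,420,300,3.2,"c17")
s=ctrl.get_state();print(s["time"],s["position"],s["grip_width"],s["ft_force"])
goto([m[0],m[1],.0383],YAW+np.pi/2)
```

```text
37.375 [ 0.61832437 -0.11670179  0.11997702] 0.28342757032749827 [-0.17284664  0.39062272 -1.31638756]
dx,dy,dz,spin [ 3.000e-04 -1.000e-04  2.723e-01] 0.0
```

View pics/c17.png

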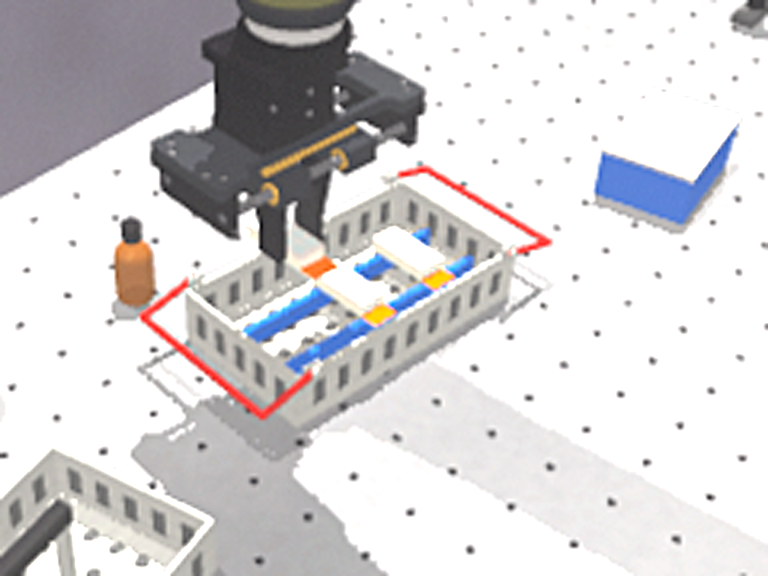

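Request:
drive_tool(rows=[[[0,0,0.13,0,255],[0,0,0.23,0,255],[0,0,0.265,0,255],[0,0,0.272,0,255],[0,0,0.272,0,255],[0,0,0.272,0,255],[0,0,0.272,0,255],[0,0,0.272,0,255]]])

```text
time: 38.38
position: [0.6186, -0.1169, 0.0386]
tool_rot: [-2.078, 2.356, -0.001]
ft_force: [0.3, -0.2, -0.6]
grip_width: 0.286
```

Request:
drive_tool(rows=[[[0,0,0,0,152],[0,0,0,0,152],[0,0,0,0,152],[0,0,0,0,152],[0,0,-0.15,0,152],[0,0,-0.3,0,152],[0,0,-0.3,0,152],[0,0,-0.3,0,152],[0,0,-0.3,0,152],[0,0,-0.3,0,152]]])

```text
time: 39.62
position: [0.6177, -0.1168, 0.1269]
tool_rot: [2.078, -2.355, -0.003]
ft_force: [0.0, -0.2, 0.1]
grip_width: 0.402
```

Run:
```python
from h import *
s=ctrl.get_state();print(s["time"],s["position"],s["grip_width"],s["ft_force"],s["joint_positions"].round(2))
m=bk(0,-.154); goto([m[0],m[1],.1275],YAW+np.pi/2)
```

```text
39.625 [ 0.61767131 -0.11676887  0.12691228] 0.4022446088604384 [ 0.00844637 -0.15827876  0.06105908] [ 0.57  0.4  -0.53  1.62  0.21  1.18 -1.71]
dx,dy,dz,spin [ 0.7399 -0.0024 -0.0021] -0.0001
```

Request:
drive_tool(rows=[[[0.2,0,0,0,167],[0.4,0,0,0,167],[0.6,0,0,0,167],[0.74,-0.002,0,0,167],[0.74,-0.002,0,0,167],[0.74,-0.002,0,0,167],[0.74,-0.002,0,0,167],[0.74,-0.002,0,0,167]]], grip_force=12)

```text
time: 40.62
position: [0.5919, -0.3356, 0.1284]
tool_rot: [-2.081, 2.353, 0.0]
ft_force: [-0.5, -0.9, 0.2]
grip_width: 0.345
```

Run:
```python
from h import *
d=shot("side");crop(d,180,120,420,300,3.2,"c18")
t=shot("top");crop(t,170,150,410,300,3.2,"c19")
for i in range(3):shot("top")
s=ctrl.get_state();print(s["time"],s["position"],s["grip_width"],s["joint_positions"].round(2));
m=bk(0,-.154); goto([m[0],m[1],.0447],YAW+np.pi/2)
```

```text
40.875 [ 0.59141304 -0.33693229  0.12834142] 0.34651483921622994 [ 0.8   0.49 -0.44  1.48  0.21  1.22 -1.36]
dx,dy,dz,spin [0.0008 0.0022 0.2788] 0.0
```

View pics/c18.png

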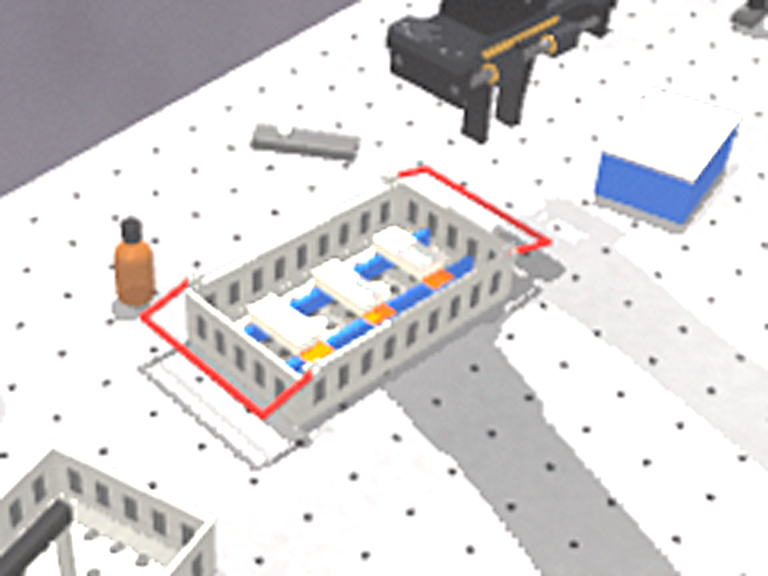

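View pics/c19.png

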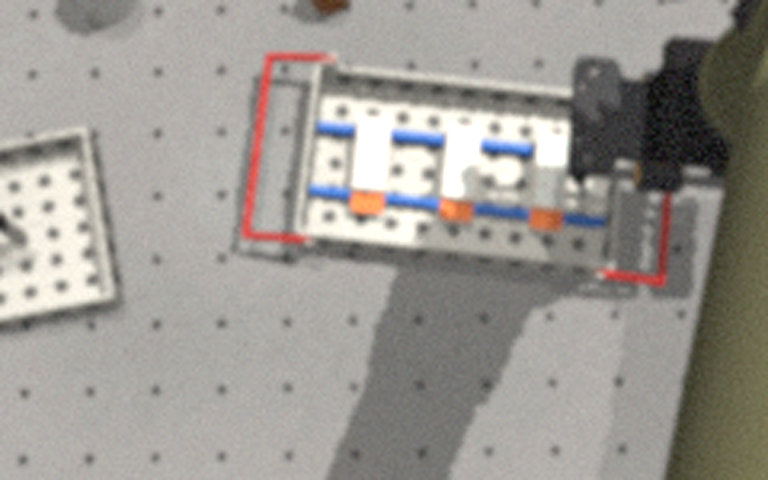

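Run:
```python
import numpy as np
for th in np.linspace(3.4,0,19)[1:]:
    print([round(float(v),3) for v in(-(50*(np.cos(th)-np.cos(3.4)))/300,0,-(50*(np.sin(th)-np.sin(3.4)))/300)])
```

```text
[0.005, 0.0, -0.031]
[0.004, 0.0, -0.062]
[-0.002, 0.0, -0.093]
[-0.015, 0.0, -0.122]
[-0.032, 0.0, -0.148]
[-0.054, 0.0, -0.171]
[-0.08, 0.0, -0.188]
[-0.109, 0.0, -0.201]
[-0.14, 0.0, -0.208]
[-0.171, 0.0, -0.209]
[-0.202, 0.0, -0.204]
[-0.232, 0.0, -0.194]
[-0.259, 0.0, -0.178]
[-0.282, 0.0, -0.157]
[-0.302, 0.0, -0.132]
[-0.316, 0.0, -0.104]
[-0.325, 0.0, -0.074]
[-0.328, 0.0, -0.043]
```

Request:
drive_tool(rows=[[[0,0.002,0.15,0,167],[0,0.002,0.25,0,167],[0,0.002,0.28,0,167],[0,0.002,0.28,0,167],[0,0.002,0.28,0,167],[0,0.002,0.28,0,255],[0,0.002,0.28,0,255],[0,0.002,0.28,0,255],[0,0.002,0.28,0,255],[0,0.002,0.28,0,255],[0,0.002,0.28,0,255],[0,0.002,0.28,0,255]]])

```text
time: 42.38
position: [0.5908, -0.3376, 0.0445]
tool_rot: [2.078, -2.356, 0.001]
ft_force: [0.1, -1.2, 1.5]
grip_width: 0.058
```

Request:
drive_tool(rows=[[[0.005,0,-0.031,0,255],[0.004,0,-0.062,0,255],[-0.002,0,-0.093,0,255],[-0.015,0,-0.122,0,255],[-0.032,0,-0.148,0,255],[-0.054,0,-0.171,0,255],[-0.08,0,-0.188,0,255],[-0.109,0,-0.201,0,255],[-0.14,0,-0.208,0,255],[-0.171,0,-0.209,0,255],[-0.202,0,-0.204,0,255],[-0.232,0,-0.194,0,255],[-0.259,0,-0.178,0,255],[-0.282,0,-0.157,0,255],[-0.302,0,-0.132,0,255],[-0.316,0,-0.104,0,255],[-0.325,0,-0.074,0,255],[-0.328,0,-0.043,0,255],[-0.328,0,-0.038,0,255],[-0.328,0,-0.038,0,255]]])

```text
time: 44.88
position: [0.6029, -0.24, 0.0566]
tool_rot: [2.077, -2.356, 0.001]
ft_force: [1.1, -1.6, 7.5]
grip_width: 0.067
```

Request:
drive_tool(rows=[[[0,0,0,0,255],[0,0,0,0,255],[0,0,0.005,0,255],[0,0,0.005,0,255]]])

```text
time: 45.38
position: [0.603, -0.2401, 0.0563]
tool_rot: [2.077, -2.356, 0.001]
ft_force: [-1.3, -2.0, 13.2]
grip_width: 0.054
```

Request:
drive_tool(rows=[[[0,0,0,0,167],[0,0,0,0,167],[0,0,0,0,167],[0,0,-0.15,0,167],[0,0,-0.25,0,167],[-0.2,0,-0.25,0,167],[-0.4,0,-0.25,0,167],[-0.6,0,-0.25,0,167],[-0.7,0,-0.25,0,167],[-0.7,0,-0.25,0,167],[-0.7,0,-0.25,0,167],[-0.7,0,-0.25,0,167],[-0.7,0,-0.25,0,167]]])

```text
time: 47.0
position: [0.629, -0.0328, 0.129]
tool_rot: [2.075, -2.358, 0.0]
ft_force: [-0.2, -0.0, 1.4]
grip_width: 0.344
```

Run:
```python
from h import *
for i in range(3):shot("top")
d=shot("side");crop(d,100,120,420,360,2.5,"c20")
s=ctrl.get_state();print(s["time"],s["position"],s["grip_width"],s["joint_positions"].round(2));
m=bk(0,.1545); goto([m[0],m[1],.0447],YAW+np.pi/2)
```

```text
47.2 [ 0.62916795 -0.03157733  0.12916282] 0.3428824415452111 [ 0.45  0.4  -0.56  1.62  0.23  1.18 -1.85]
dx,dy,dz,spin [-0.0019  0.0004  0.2815] -0.0003
```

View pics/c20.png

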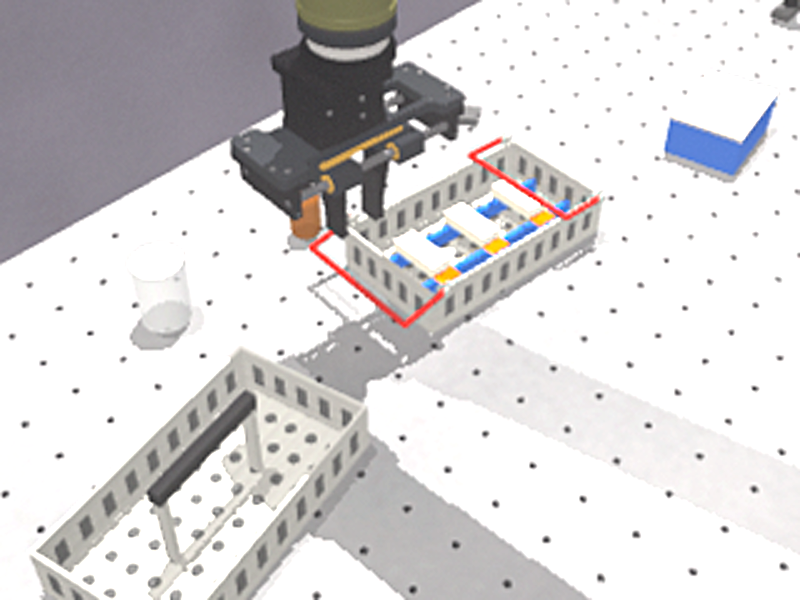

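Request:
drive_tool(rows=[[[-0.002,0,0.15,0,167],[-0.002,0,0.25,0,167],[-0.002,0,0.281,0,167],[-0.002,0,0.281,0,167],[-0.002,0,0.281,0,167],[-0.002,0,0.281,0,255],[-0.002,0,0.281,0,255],[-0.002,0,0.281,0,255],[-0.002,0,0.281,0,255],[-0.002,0,0.281,0,255],[-0.002,0,0.281,0,255],[-0.002,0,0.281,0,255]]])

```text
time: 48.7
position: [0.6293, -0.0313, 0.0451]
tool_rot: [2.077, -2.356, 0.001]
ft_force: [-1.4, -2.9, 2.9]
grip_width: 0.066
```

Request:
drive_tool(rows=[[[-0.005,0,-0.031,0,255],[-0.004,0,-0.062,0,255],[0.002,0,-0.093,0,255],[0.015,0,-0.122,0,255],[0.032,0,-0.148,0,255],[0.054,0,-0.171,0,255],[0.08,0,-0.188,0,255],[0.109,0,-0.201,0,255],[0.14,0,-0.208,0,255],[0.171,0,-0.209,0,255],[0.202,0,-0.204,0,255],[0.232,0,-0.194,0,255],[0.259,0,-0.178,0,255],[0.282,0,-0.157,0,255],[0.302,0,-0.132,0,255],[0.316,0,-0.104,0,255],[0.325,0,-0.074,0,255],[0.328,0,-0.043,0,255],[0.328,0,-0.038,0,255],[0.328,0,-0.038,0,255]]])

```text
time: 51.2
position: [0.6164, -0.1289, 0.0558]
tool_rot: [2.077, -2.355, -0.0]
ft_force: [-5.3, -1.8, -0.5]
grip_width: 0.057
```

Request:
drive_tool(rows=[[[0,0,0,0,255],[0,0,0,0,255],[0,0,0.005,0,255],[0,0,0.005,0,255]]])

```text
time: 51.7
position: [0.6165, -0.1288, 0.0549]
tool_rot: [2.077, -2.355, 0.0]
ft_force: [-5.7, -2.5, 0.2]
grip_width: 0.062
```

Request:
drive_tool(rows=[[[0,0,0.006,0,255],[0,0,0.01,0,255],[0,0,0.01,0,255],[0,0,0.01,0,255]]])

```text
time: 52.2
position: [0.6169, -0.1289, 0.0543]
tool_rot: [2.077, -2.355, 0.002]
ft_force: [-9.2, -0.9, 12.5]
grip_width: 0.064
```

Request:
drive_tool(rows=[[[0,0,0,0,167],[0,0,0,0,167],[0,0,0,0,167],[0,0,-0.15,0,167],[0,0,-0.3,0,100],[0.2,0,-0.5,0,0],[0.4,0,-0.5,0,0],[0.6,0,-0.5,0,0],[0.6,0,-0.5,0,0],[0.6,0,-0.5,0,0]]])

```text
time: 53.45
position: [0.5944, -0.3073, 0.2012]
tool_rot: [-2.076, 2.357, 0.001]
ft_force: [1.1, 0.3, -0.3]
grip_width: 0.935
```

Run:
```python
from h import *
s=ctrl.get_state();print(s["time"],s["position"],s["grip_width"],s["joint_positions"].round(2));
d=shot("side");crop(d,80,120,400,360,2.5,"c21");t=shot("top");crop(t,90,130,390,290,2.6,"c22")
```

```text
53.45 [ 0.59441698 -0.30732259  0.20121245] 0.935021480592654 [ 0.78  0.42 -0.46  1.43  0.19  1.34 -1.39]
```

View pics/c21.png

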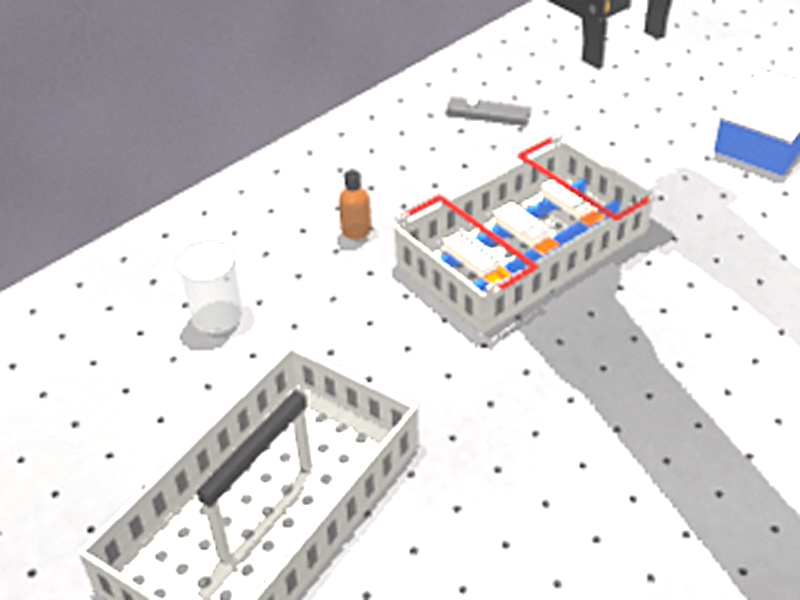

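View pics/c22.png

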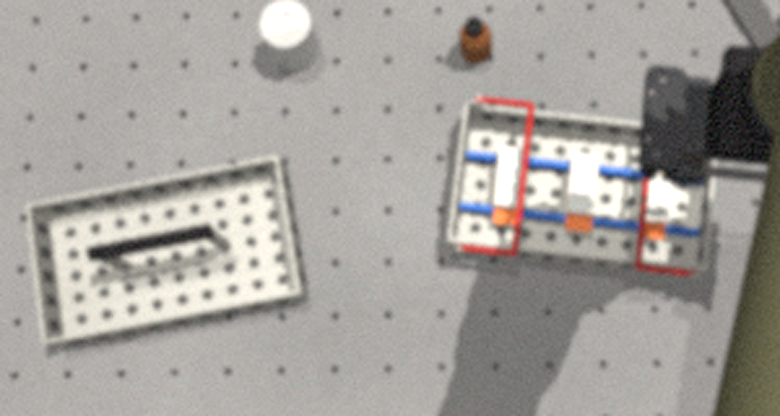

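```bash
cat > hd.py <<'E'
from h import *
t=shot("top");d=shot("side")
crop(t,90,170,220,280,6,"hz1");crop(d,100,230,260,400,4,"hz2")
f=lambda x,y:(x/2.6+90,y/2.6+130)
P=np.array([onz(t,f(*p),.05) for p in[(29,205),(279,157),(303,296),(47,343)]]);print(P.round(4),P.mean(0))
for n,im,box,th in(("t",t,(110,205,185,250),45),("s",d,(150,260,210,330),75)):
    g=im["img"].max(2);x0,y0,x1,y1=box
    m=np.zeros_like(g,bool);m[y0:y1,x0:x1]=g[y0:y1,x0:x1]<th
    b=max(blobs(m,20),key=lambda q:q[0])
    r=cv2.minAreaRect(np.argwhere(b[3])[:,::-1].astype(np.float32));print(n,b[0],b[1],r)
    c=b[1]
    pts=np.argwhere(b[3])[:,::-1].astype(float);mu=pts.mean(0);u=np.linalg.svd(pts-mu,full_matrices=False)[2][0]
    a=(pts-mu)@u;e=[mu+u*(a.min()),mu+u*a.max()]
    W=[onz(im,q,.088)[:2] for q in e];print(n,"ends@.088",np.round(W,4),"mid",np.mean(W,0).round(4),"len",np.linalg.norm(W[1]-W[0]).round(4),"ang",np.degrees(np.arctan2(*(W[1]-W[0])[::-1])).round(2),onz(im,mu,.088).round(4))
    if n=="t": ct=mu
    else:
        print(tri(t,ct,d,mu))
E
python3 hd.py
```

```text
[[0.6022 0.3246 0.05  ]
 [0.6424 0.0948 0.05  ]
 [0.5131 0.071  0.05  ]
 [0.4754 0.3011 0.05  ]] [0.55825441 0.19786308 0.05      ]
t 143 [146.8 223.1] ((147.8691864013672, 223.30853271484375), (4.063061237335205, 46.685359954833984), 79.28687286376953)
t ends@.088 [[0.5687 0.1473]
 [0.5499 0.2517]] mid [0.5593 0.1995] len 0.1061 ang 100.2 [0.5589 0.2018 0.088 ]
s 459 [180.  299.4] ((180.75003051757812, 299.2500305175781), (8.485280990600586, 58.68986129760742), 45.0)
s ends@.088 [[0.5662 0.1472]
 [0.5464 0.2579]] mid [0.5563 0.2026] len 0.1125 ang 100.12 [0.5556 0.2066 0.088 ]
(array([0.56002458, 0.20382933, 0.08166882]), np.float64(0.00014283728536774098))
```

View pics/hz1.png

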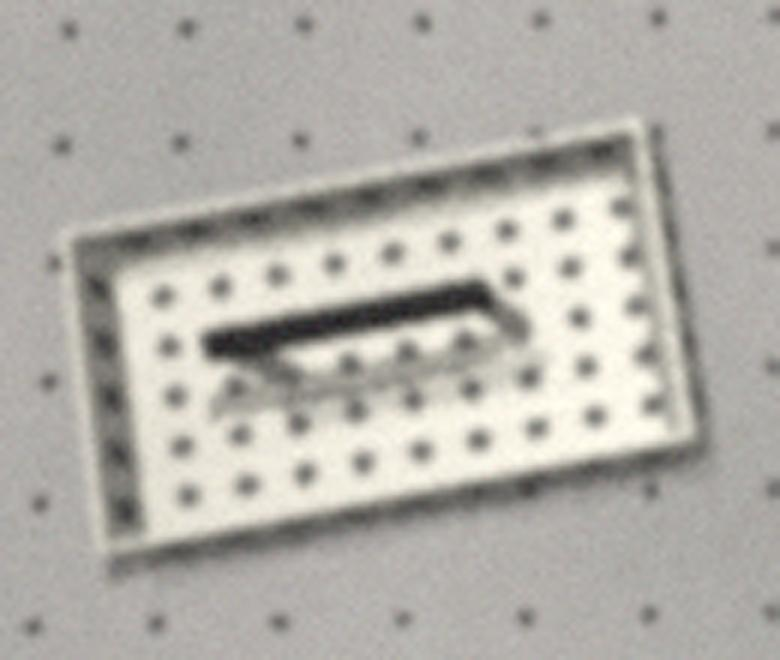

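View pics/hz2.png

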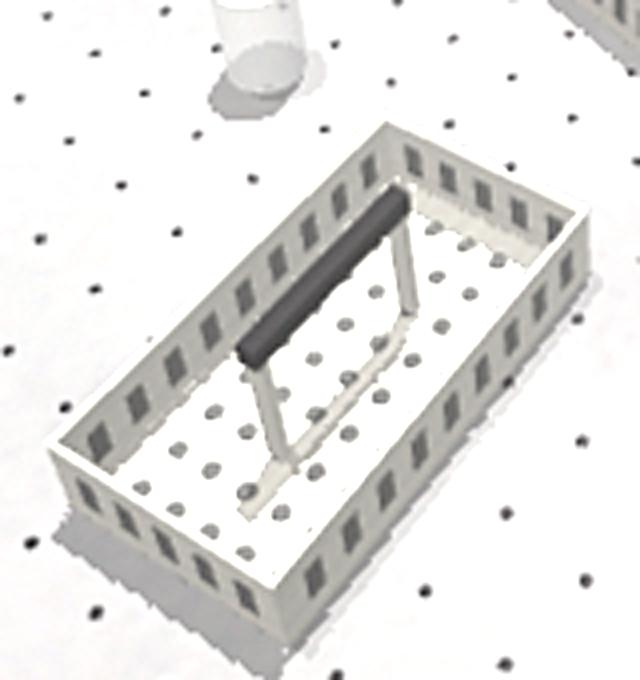

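Run:
```python
from h import *
s=ctrl.get_state();print(s["time"],s["position"])
goto([.559,.1992,.16],np.radians(9.8))
```

```text
53.65 [ 0.59557172 -0.30375906  0.20173473]
dx,dy,dz,spin [-1.6494  0.3235  0.1409] 0.407
```

Request:
drive_tool(rows=[[[-0.16,0,0,-0.05,0],[-0.32,0,0,-0.1,0],[-0.48,0.05,0,-0.15,0],[-0.64,0.08,0,-0.2,0],[-0.8,0.1,0,-0.25,0],[-0.9,0.15,0,-0.3,0],[-0.95,0.2,0,-0.36,0],[-0.98,0.22,0,-0.42,0],[-1,0.24,0,-0.48,0],[-1,0.24,0,-0.54,0],[-1,0.24,0,-0.593,0],[-1,0.24,0,-0.593,0],[-1,0.24,0,-0.593,0]]])

```text
time: 55.28
position: [0.5604, 0.0007, 0.2018]
tool_rot: [3.131, 0.26, 0.0]
ft_force: [-0.1, -0.8, 0.3]
grip_width: 1.003
```

```bash
python3 - <<'E'
from h import *
for i in range(3):shot("top")
s=ctrl.get_state();print(s["time"],s["position"],s["grip_width"],s["joint_positions"].round(2));
goto([.559,.1992,.15],np.radians(9.8))
E
python3 hd.py | grep -v '\[\['
```

```text
55.425 [5.60473491e-01 1.71958135e-04 2.01747670e-01] 1.001830267546947 [ 0.73  0.25 -0.89  1.7   0.2   1.29 -0.04]
dx,dy,dz,spin [ 0.105  -0.6551  0.1723] -0.0015
 [0.6424 0.0948 0.05  ]
 [0.5131 0.071  0.05  ]
 [0.4754 0.3011 0.05  ]] [0.55825441 0.19786308 0.05      ]
t 132 [143.5 223.8] ((144.66468811035156, 223.74118041992188), (4.338609218597412, 40.240604400634766), 77.47119140625)
 [0.5495 0.2516]] mid [0.558  0.2067] len 0.0913 ang 100.75 [0.5575 0.2092 0.088 ]
s 459 [180.  299.4] ((180.75003051757812, 299.2500305175781), (8.485280990600586, 58.68986129760742), 45.0)
 [0.5464 0.2579]] mid [0.5563 0.2026] len 0.1125 ang 100.12 [0.5556 0.2066 0.088 ]
(array([0.55607783, 0.20780136, 0.0893935 ]), np.float64(0.0029974409802384803))
```

Request:
drive_tool(rows=[[[0.05,-0.2,0.05,0,0],[0.08,-0.4,0.1,0,0],[0.105,-0.6,0.17,0,0],[0.105,-0.655,0.17,0,0],[0.105,-0.655,0.17,0,0],[0.105,-0.655,0.17,0,0],[0.105,-0.655,0.17,0,0],[0.105,-0.655,0.17,0,0]]])

```text
time: 56.52
position: [0.5596, 0.1973, 0.151]
tool_rot: [3.13, 0.258, 0.001]
ft_force: [-0.5, -0.0, -0.5]
grip_width: 1.003
```

Run:
```python
from h import *
for i in range(3):shot("top")
d=shot("side");crop(d,80,120,320,400,2.1,"c23")
s=ctrl.get_state();print(s["time"],s["position"],s["grip_width"],s["joint_positions"].round(2));
goto([.559,.1992,.078],np.radians(9.8))
```

```text
56.725 [0.55903005 0.19846775 0.1507948 ] 1.0011258643615408 [ 0.37  0.4  -0.93  1.68  0.34  1.23 -0.47]
dx,dy,dz,spin [ 0.0003 -0.0025  0.2426] -0.0014
```

View pics/c23.png

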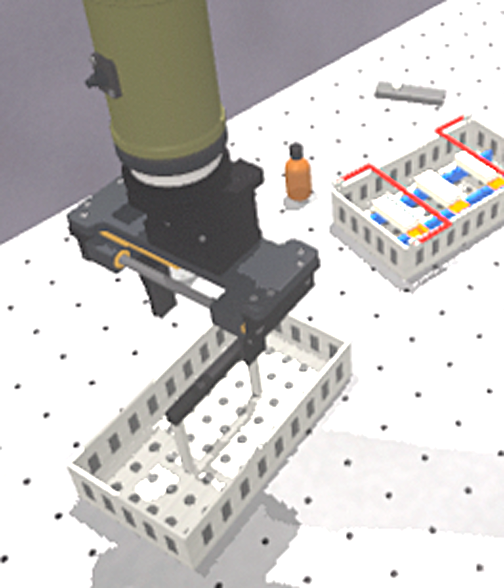

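Request:
drive_tool(rows=[[[0,-0.002,0.1,0,0],[0,-0.002,0.2,0,0],[0,-0.002,0.242,0,0],[0,-0.002,0.242,0,0],[0,-0.002,0.242,0,0],[0,-0.002,0.242,0,255],[0,-0.002,0.242,0,255],[0,-0.002,0.242,0,255],[0,-0.002,0.242,0,255],[0,-0.002,0.242,0,255],[0,-0.002,0.242,0,255],[0,-0.002,0.242,0,255],[0,-0.002,0.242,0,255],[0,-0.002,0.242,0,255],[0,-0.002,0.242,0,255],[0,-0.002,0.242,0,255]]], grip_force=45)

```text
time: 58.72
position: [0.5592, 0.1995, 0.0782]
tool_rot: [-3.13, -0.262, -0.001]
ft_force: [3.2, 0.1, -1.6]
grip_width: 0.132
```

Run:
```python
from h import *
s=ctrl.get_state();print(s["time"],s["position"],s["grip_width"],s["ft_force"],s["joint_positions"].round(2));p,R=cmd();print(np.degrees(np.arctan2(R[1,0],R[0,0])))
```

```text
58.725 [0.5591706  0.19951524 0.07816346] 0.13198492848126514 [ 3.19300085  0.13138225 -1.5658762 ] [ 0.33  0.48 -0.88  1.75  0.41  1.11 -0.52]
9.574195040130302
```

Request:
drive_tool(rows=[[[0,0,-0.05,0,255],[0,0,-0.15,0,255],[0,0,-0.25,0,255],[0,0,-0.35,0,255],[0,0,-0.4,0,255],[0,0,-0.4,0,255],[0,0,-0.4,0,255],[0,0,-0.4,0,255]]])

```text
time: 59.72
position: [0.558, 0.199, 0.1967]
tool_rot: [3.13, 0.262, -0.004]
ft_force: [0.1, -0.0, -5.1]
grip_width: 0.134
```

Run:
```python
from h import *
for i in range(2):shot("top")
d=shot("side");crop(d,80,100,400,360,2.4,"c24");t=shot("top");crop(t,60,130,390,300,2.4,"c25")
s=ctrl.get_state();print(s["time"],s["position"],s["grip_width"],s["ft_force"],s["torque"])
goto([C[0],C[1],.198],np.radians(-7.15))
```

```text
59.925 [0.55855783 0.19941118 0.19756231] 0.13515394185320284 [ 0.12999827 -0.06271213 -4.89439834] [-0.01099654 -0.13100893 -0.06492473]
dx,dy,dz,spin [-0.0441  1.2897 -0.0014] 0.0929
```

View pics/c24.png

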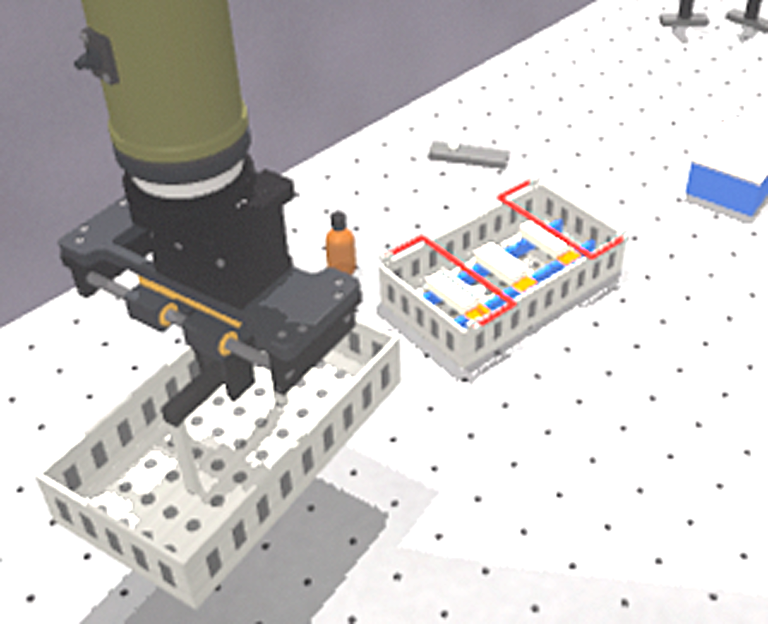

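View pics/c25.png

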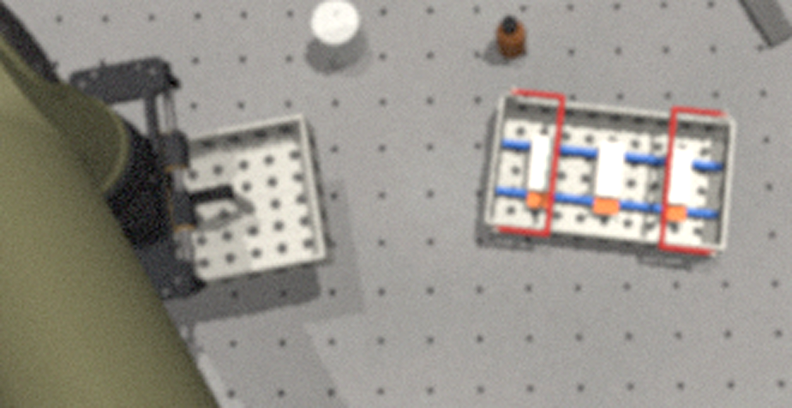

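Run:
```python
from h import *
t=shot("top");d=shot("side")
crop(t,110,160,210,250,8,"c26");crop(d,90,220,260,360,4.6,"c27")
f=lambda x,y:(x/2.4+60,y/2.4+130);g=lambda x,y:(x/2.4+80,y/2.4+100)
a,b=f(303,117),f(326,258)
A,B=[onz(t,p,.1695) for p in(a,b)];print(A,B,np.linalg.norm(A-B),np.degrees(np.arctan2(*(A-B)[[1,0]])))
print(tri(t,b,d,g(398,345)) )
p,R=cmd();print(p, np.degrees(np.arctan2(R[1,0],R[0,0])))
S=[onz(d,g(*q),.1695) for q in[(38,480),(398,345),(195,603)]];print(np.round(S,4))
```

```text
[0.63957623 0.09509688 0.1695    ] [0.51256849 0.07237707 0.1695    ] 0.12902385730772714 10.14209803149447
(array([0.51396621, 0.07446363, 0.15917814]), np.float64(3.75458077169644e-05))
[0.55868602 0.19949926 0.19786601] 9.581132926979206
[[0.5947 0.3282 0.1695]
 [0.5065 0.082  0.1695]
 [0.4465 0.3169 0.1695]]
```

View pics/c26.png

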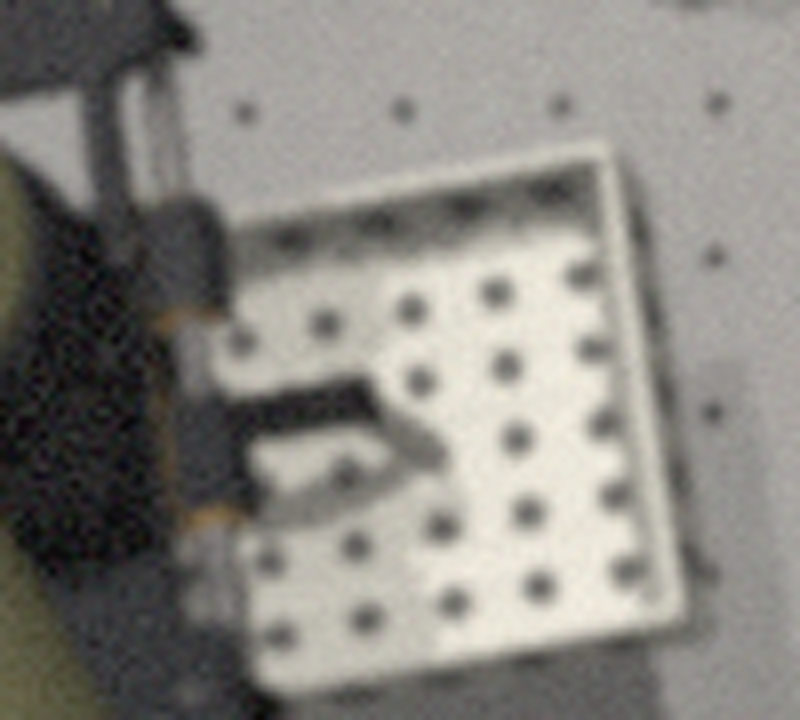

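View pics/c27.png

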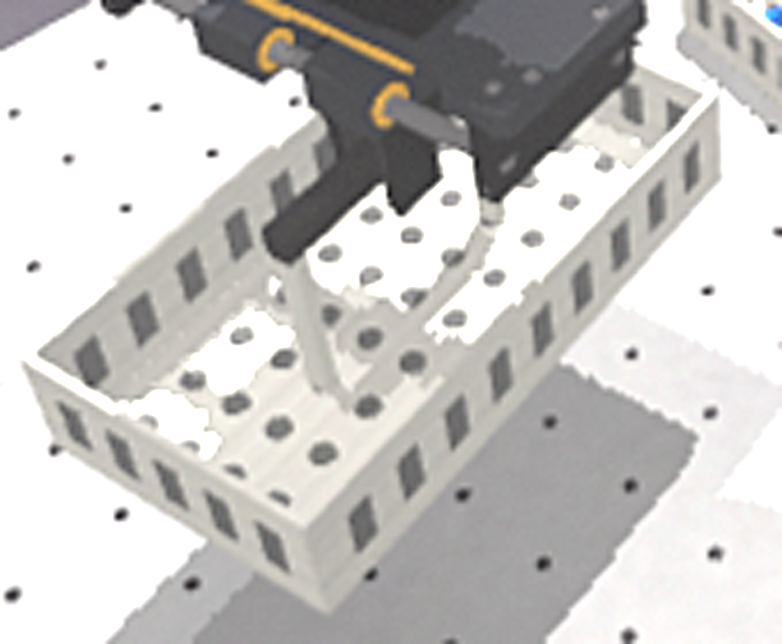

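Run:
```python
from h import *
t=shot("top");d=shot("side")
gp=lambda x,y:(x/4.6+90,y/4.6+220); fp=lambda x,y:(x/8+110,y/8+160)
for z in(.16,.165,.17,.175,.18):
    S=np.array([onz(d,gp(*q),z) for q in[(28,365),(308,520),(718,97)]]);print(z,np.round(S,4)[:,:2].tolist(),np.linalg.norm(S[0]-S[1]).round(4),np.linalg.norm(S[1]-S[2]).round(4))
print(tri(t,fp(683,625),d,gp(718,97)))
for z in(.16,.165,.17,.175):
    A,B=onz(t,fp(612,145),z),onz(t,fp(685,625),z);print(z,A[:2],B[:2],np.linalg.norm(A-B),(A+B)[:2]/2)
```

```text
0.16 [[0.6041, 0.3248], [0.4813, 0.2997], [0.5179, 0.0696]] 0.1253 0.233
0.165 [[0.5996, 0.3261], [0.4779, 0.3012], [0.5142, 0.0733]] 0.1241 0.2308
0.17 [[0.5951, 0.3274], [0.4746, 0.3028], [0.5105, 0.077]] 0.123 0.2286
0.175 [[0.5906, 0.3287], [0.4713, 0.3043], [0.5069, 0.0808]] 0.1218 0.2264
0.18 [[0.5861, 0.33], [0.4679, 0.3059], [0.5032, 0.0845]] 0.1206 0.2242
(array([0.51227632, 0.0743034 , 0.16667287]), np.float64(0.0014699401061363652))
0.16 [0.64352606 0.09672606] [0.51252386 0.07470527] 0.13284009955933737 [0.57802496 0.08571567]
0.165 [0.642168   0.09560131] [0.51186154 0.07369747] 0.13213459745917333 [0.57701477 0.08464939]
0.17 [0.64080994 0.09447655] [0.51119922 0.07268967] 0.1314290953590092 [0.57600458 0.08358311]
0.175 [0.63945187 0.0933518 ] [0.5105369  0.07168186] 0.13072359325884508 [0.57499439 0.08251683]
```

Request:
drive_tool(rows=[[[0,0.05,0,0,255],[0,0.15,0,0.02,255],[0,0.27,0,0.04,255],[-0.01,0.4,0,0.06,255],[-0.02,0.53,0,0.08,255],[-0.02,0.66,0,0.093,255],[-0.03,0.79,0,0.093,255],[-0.03,0.9,0,0.093,255],[-0.03,0.97,0,0.093,255],[-0.03,1,0,0.093,255],[-0.03,1,0,0.093,255],[-0.03,1,0,0.093,255]]])

```text
time: 61.62
position: [0.5998, -0.0957, 0.1982]
tool_rot: [-3.135, 0.192, 0.0]
ft_force: [-0.2, 0.0, -5.0]
grip_width: 0.129
```

Run:
```python
from h import *
for i in range(3):shot("top")
s=ctrl.get_state();print(s["time"],s["position"],s["grip_width"],s["ft_force"],s["torque"])
goto([C[0],C[1],.165],np.radians(-7.15))
```

```text
61.775 [ 0.59982582 -0.09637077  0.19827545] 0.1278528354121236 [ 0.5444225   0.90504377 -4.20145884] [-0.02068721 -0.14047665 -0.02305595]
dx,dy,dz,spin [0.0693 0.2868 0.1109] 0.0006
```

Request:
drive_tool(rows=[[[0.01,0.1,0,0,255],[0.04,0.2,0,0,255],[0.069,0.287,0,0,255],[0.069,0.287,0.05,0,255],[0.069,0.287,0.11,0,255],[0.069,0.287,0.11,0,255],[0.069,0.287,0.11,0,255],[0.069,0.287,0.11,0,255],[0.069,0.287,0.11,0,255],[0.069,0.287,0.11,0,255]]])

```text
time: 63.02
position: [0.6098, -0.1859, 0.1655]
tool_rot: [3.135, -0.196, 0.001]
ft_force: [-0.5, 0.9, -5.0]
grip_width: 0.132
```

Run:
```python
from h import *
for i in range(3):shot("top")
t=shot("top");d=shot("side");crop(t,240,150,400,250,4.9,"c28");crop(d,210,120,370,260,4.9,"c29")
s=ctrl.get_state();print(s["time"],s["position"],s["grip_width"],s["ft_force"],s["torque"])
goto([C[0],C[1],.1342],np.radians(-7.15))
```

```text
63.275 [ 0.60958789 -0.18592433  0.16516067] 0.12978822255644162 [ 0.34067187  0.17164613 -4.69816416] [-0.00657532 -0.14034231  0.04229646]
dx,dy,dz,spin [ 0.0004 -0.0055  0.1032] -0.0001
```

View pics/c28.png

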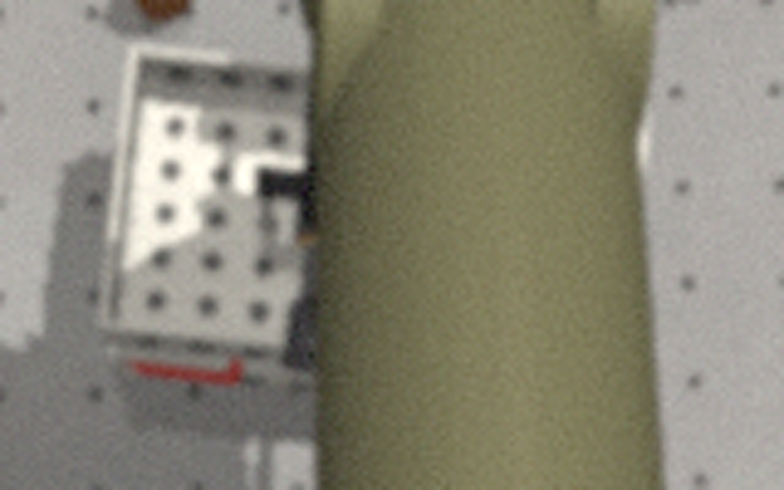

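View pics/c29.png

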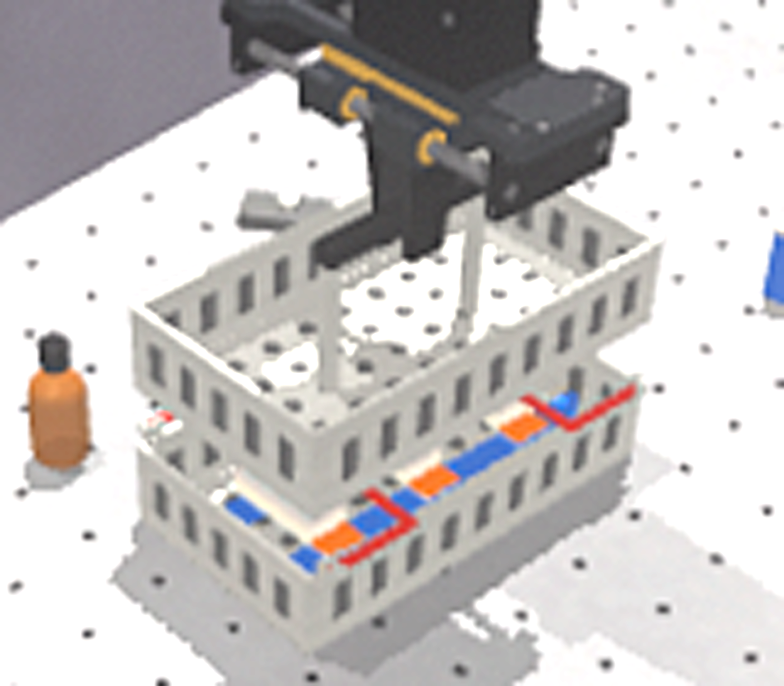

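Run:
```python
from h import *
t=shot("top");d=shot("side")
g=lambda x,y:(x/4.9+210,y/4.9+120); f=lambda x,y:(x/4.9+240,y/4.9+150)
A,B=onz(t,f(133,47),.137),onz(t,f(106,328),.137);m=(A+B)[:2]/2-C;print("top +y edge",A,B,np.linalg.norm(A-B),"bk mid",m@ex,m@ey,"ang",np.degrees(np.arctan2(*(A-B)[[1,0]])))
for nm,z,L in(("upper",.137,[(133,308),(320,437),(660,240)]),("carrier",.05,[(140,438),(322,572)])):
    for q in L:
        v=onz(d,g(*q),z)[:2]-C;print(nm,(v@ex).round(4),(v@ey).round(4))
for q in[(315,512)]:
    v=onz(d,g(*q),.087)[:2]-C;print("upper bottom near",(v@ex).round(4),(v@ey).round(4))
```

```text
top +y edge [ 0.68827448 -0.07735311  0.137     ] [ 0.5589294  -0.06366065  0.137     ] 0.1300678081257077 bk mid -0.0005681454211705367 0.11461367151395511 ang -6.042821932073605
upper 0.0593 0.1182
upper -0.0691 0.1167
upper -0.0661 -0.1154
carrier 0.0668 0.1119
carrier -0.0656 0.1097
upper bottom near -0.0628 0.1126
```

Request:
drive_tool(rows=[[[0,-0.005,0.03,0,255],[0,-0.005,0.06,0,255],[0,-0.005,0.08,0,255],[0,-0.005,0.09,0,255],[0,-0.005,0.097,0,255],[0,-0.005,0.101,0,255],[0,-0.005,0.104,0,255],[0,-0.005,0.104,0,255],[0,-0.005,0.104,0,255],[0,-0.005,0.104,0,255]]])

```text
time: 64.62
position: [0.61, -0.1844, 0.1342]
tool_rot: [3.135, -0.196, 0.001]
ft_force: [-0.2, 1.0, -2.4]
grip_width: 0.129
```

Run:
```python
from h import *
s=ctrl.get_state();print(s["time"],s["position"],s["grip_width"],s["ft_force"],s["torque"])
d=shot("side");crop(d,210,120,370,260,4.9,"c30")
goto([C[0],C[1],.1342],np.radians(-7.15))
```

```text
64.625 [ 0.6100162  -0.18441745  0.13418363] 0.12938766710350155 [-0.24631336  0.95797131 -2.38952478] [-0.06391192 -0.20688591  0.04008968]
dx,dy,dz,spin [-0.0004 -0.0003  0.0001] -0.0001
```

View pics/c30.png

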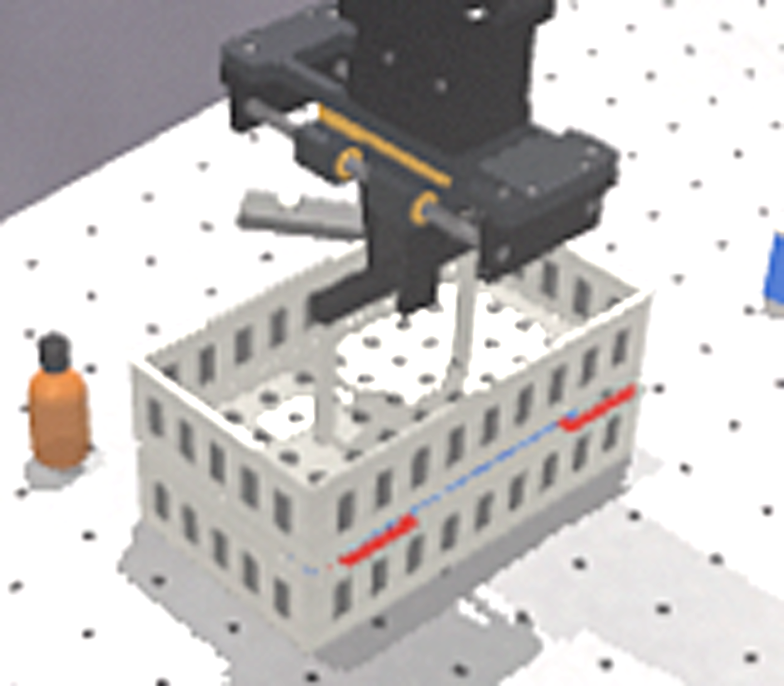

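Request:
drive_tool(rows=[[[0,0,0.002,0,255],[0,0,0.003,0,255],[0,0,0.003,0,255],[0,0,0.003,0,255],[0,0,0.003,0,255]]])

```text
time: 65.3
position: [0.6101, -0.1844, 0.1341]
tool_rot: [3.135, -0.196, 0.001]
ft_force: [-3.4, 1.3, 5.5]
grip_width: 0.132
```

Request:
drive_tool(rows=[[[0,0,0,0,100],[0,0,0,0,100],[0,0,0,0,100],[0,0,0,0,100],[0,0,-0.1,0,100],[0,0,-0.2,0,100],[0,0,-0.35,0,100],[0,0,-0.35,0,100]]])

```text
time: 66.3
position: [0.6121, -0.1843, 0.2423]
tool_rot: [3.134, -0.196, 0.011]
ft_force: [-0.5, -1.0, -0.4]
grip_width: 0.607
```

Request:
drive_tool(rows=[[[0,0.2,0,0,100],[0,0.4,0,0,100],[0,0.6,0,0,100],[0,0.8,0,0,100],[0,0.8,0,0,100],[0,0.8,0,0,100],[0,0.8,0,0,100]]])

```text
time: 67.18
position: [0.5808, -0.4201, 0.238]
tool_rot: [-3.135, 0.191, -0.0]
ft_force: [-0.7, 1.0, -0.0]
grip_width: 0.605
```

Run:
```python
from h import *
s=ctrl.get_state();print(s["time"],s["position"],s["grip_width"],s["ft_force"],s["torque"])
t=shot("top","tf");d=shot("side","sf");crop(t,240,140,400,250,4.9,"c31");crop(d,210,120,370,260,4.9,"c32")
```

```text
67.175 [ 0.58083163 -0.42011395  0.23797783] 0.6051478513312009 [-0.68114338  1.04650509 -0.04851291] [ 0.03115578 -0.13759571 -0.00751643]
```

View pics/c31.png

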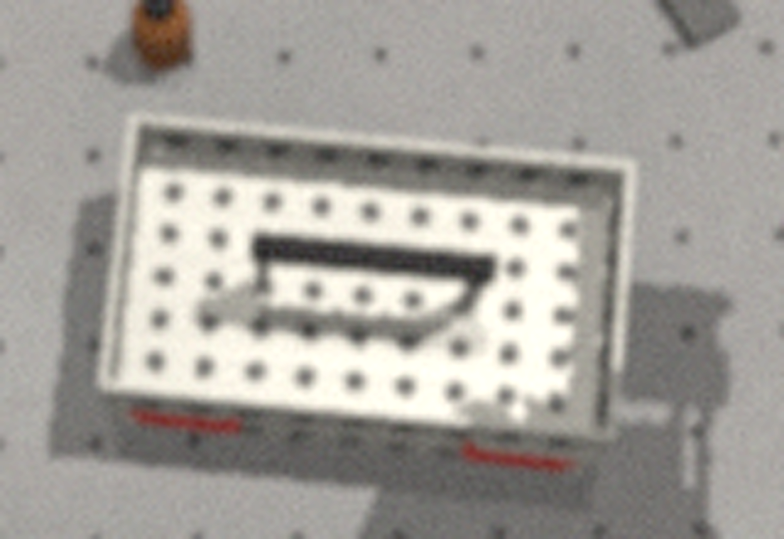

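View pics/c32.png

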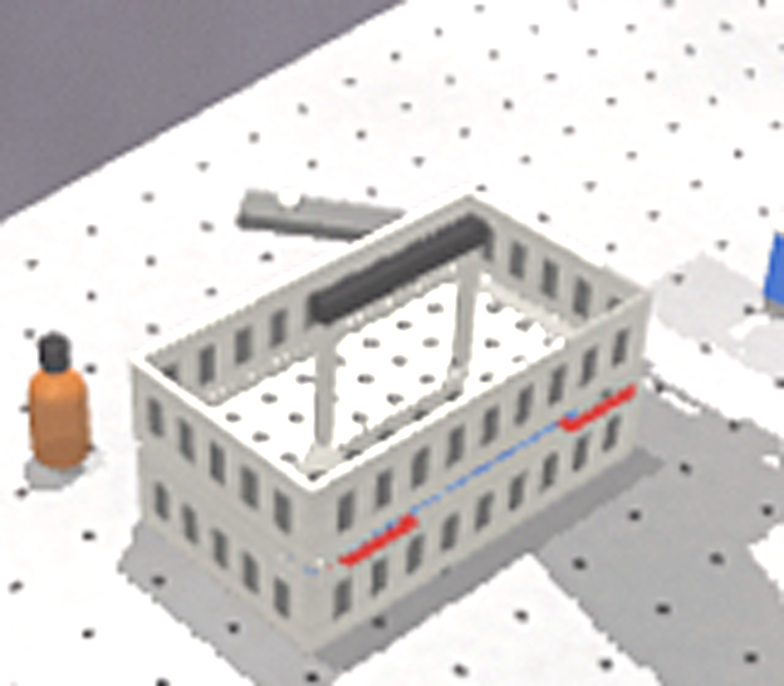

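View pics/tf.png

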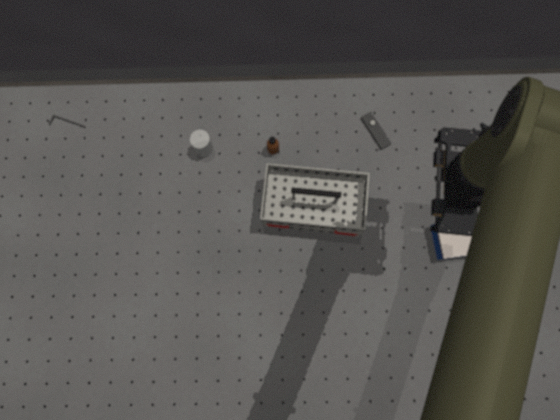

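Run:
```python
from h import *
t=shot("top")
f=lambda x,y:(x/4.9+240,y/4.9+140)
P=np.array([onz(t,f(*p),.106) for p in[(132,116),(635,160),(611,437),(101,390)]])[:,:2]
c=P.mean(0);print(c,"vs carrier (camera) .6097 -.1857");
for a,b in((0,1),(3,2),):
    v=P[a]-P[b];print("yaw",np.degrees(np.arctan2(-v[0],v[1])),np.linalg.norm(v))
for a,b in((0,3),(1,2)):
    v=P[a]-P[b];print("yaw",np.degrees(np.arctan2(v[1],v[0])),np.linalg.norm(v))
v=c-np.array([.6097,-.1857]);print(v@ex,v@ey)
```

```text
[ 0.61001196 -0.18372117] vs carrier (camera) .6097 -.1857
yaw -6.530623449328414 0.2349133085122779
yaw -6.548378907689197 0.23261289300498164
yaw -6.980645267269355 0.1307207600999446
yaw -7.987859881808032 0.13083112552870732
6.32321882161826e-05 0.0020022707347078085
```

```bash
python3 -c "
from bench import ctrl
print(ctrl.close_job(), ctrl.get_state()['time'])"
```

```text
the job is handed in; nothing more can be done
the job is handed in; nothing more can be done
```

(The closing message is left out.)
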